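Clear the specimen carriers out of the storage cassette

TASK

Swing the cassette's wire bail right back, then take every specimen carrier out of the cassette, lifting its tab end over the lip and drawing it out endwise from under the roof: lay the carriers that bear a specimen stub in the shallow black inspection tray, and the bare ones in the wash basket, each lying flat on the floor of its tray or basket, tab up, none on top of another. When the cassette is empty swing the bail fully down again; do not disturb the jar, the dish or the brush.

Things in the scene. Friction and masses are not known exactly. Their poses are not given: they have to be found in the camera images.
- cassette: Grey plastic storage cassette, fixed, 194 (x) x 280 (y) mm; origin at the centre of its underside, +x from mouth to back. Floor top z=6. Five lanes along x at y=-108,-54,0,54,108, parted by ribs 7 wide, tops z=16. Back wall's inner face x=+91. Side walls reach z=16, under the roof z=36.
- lip_top (a point): Middle of the top of the lip across the cassette's whole mouth: 6 thick (cassette x=-97 to -91), top z=22, 16 over the cassette's floor.
- roof_edge (a point): Middle of the lower front edge of the cassette's fixed clear sheet roof: covers cassette x=+23 to +97 (the rear 60 mm or so of a stored carrier), underside z=36, top z=39; it stops carriers being lifted straight up.
- bail (a joint): Wire retaining bail: steel crossbar (radius 5) along cassette y on two side arms, pivoted about cassette +y at x=+28, z=50. 0 = down over the stored carriers; grows as it swings up and back over the roof to a stop at 3.2 rad (crossbar then behind the pivot, 66 mm over the bench). Light friction, about 2 N at the crossbar: stays where left.
- bail_grip (a point): Centre of the rubber sleeve (radius 8, 34 long along cassette y) on the bail's crossbar, where it is to be pinched from above; it lies between two lanes at cassette y=+27, 68 mm from the pivot; at joint 0 at cassette x=-37, z=30, moving up at first as the joint grows.
- bail_hinge (a point): Point on the bail's pivot axis in line with bail_grip (cassette x=+28, y=+27, z=50).
- tray: Shallow black inspection tray, fixed, 230 (x) x 200 (y) mm outside, rim 17 high, walls 5, floor top at z=5; origin at the centre of its underside.
- basket: Wash basket with steel slat sides, fixed, 230 (x) x 200 (y) mm outside, rim 46 high, walls 4, floor top at z=5; origin at the centre of its underside.
- jar: Bystander: amber jar, 60 mm diameter, 85 high. Leave alone.
- dish: Bystander: shallow glass dish, 90 mm diameter, 18 high. Leave alone.
- brush: Bystander: brush 170 mm long. Leave alone.
- loaded1: LOADED specimen carrier: flat aluminium bar 170 (x) x 34 (y) x 8 mm, origin at the centre of its underside, with an upright black grip tab at its -x end (24 long in x, centred at x=-71; 10 thick in y; top at z=44), to be pinched across y and a round dark steel specimen stub (diameter 30, 16 tall) on top at x=-7; 190 g. Stored tab at the mouth. May be absent.
- loaded1_tail (a point): Lower edge of the tabless end of loaded1, 85 mm from the origin to +x.
- empty1: EMPTY specimen carrier: flat aluminium bar 170 (x) x 34 (y) x 8 mm, origin at the centre of its underside, with an upright black grip tab at its -x end (24 long in x, centred at x=-71; 10 thick in y; top at z=44), to be pinched across y, nothing else on it; 130 g. Stored tab at the mouth. May be absent.
- empty1_tail (a point): Lower edge of the tabless end of empty1, 85 mm from the origin to +x.
- loaded2: LOADED specimen carrier: flat aluminium bar 170 (x) x 34 (y) x 8 mm, origin at the centre of its underside, with an upright black grip tab at its -x end (24 long in x, centred at x=-71; 10 thick in y; top at z=44), to be pinched across y and a round dark steel specimen stub (diameter 30, 16 tall) on top at x=-7; 190 g. Stored tab at the mouth. May be absent.
- loaded2_tail (a point): Lower edge of the tabless end of loaded2, 85 mm from the origin to +x.
- empty2: EMPTY specimen carrier: flat aluminium bar 170 (x) x 34 (y) x 8 mm, origin at the centre of its underside, with an upright black grip tab at its -x end (24 long in x, centred at x=-71; 10 thick in y; top at z=44), to be pinched across y, nothing else on it; 130 g. Stored tab at the mouth. May be absent.
- empty2_tail (a point): Lower edge of the tabless end of empty2, 85 mm from the origin to +x.
- loaded3: LOADED specimen carrier: flat aluminium bar 170 (x) x 34 (y) x 8 mm, origin at the centre of its underside, with an upright black grip tab at its -x end (24 long in x, centred at x=-71; 10 thick in y; top at z=44), to be pinched across y and a round dark steel specimen stub (diameter 30, 16 tall) on top at x=-7; 190 g. Stored tab at the mouth. May be absent.
- loaded3_tail (a point): Lower edge of the tabless end of loaded3, 85 mm from the origin to +x.

How it is judged:
By the outcome, as a careful person would: the job done as asked, in the order asked, and still so for the second after the job is handed in, with the robot touching nothing.
Of loaded1, empty1, loaded2, empty2, loaded3 only 3 to 5 are there at a start; the rules pass over those that are not, and their reading is None.
At some moment in a run one of loaded1, empty1, loaded2, empty2, loaded3 may be knocked a few centimetres aside while the robot is not near it.
Once in a run the grip may slacken for a moment while it holds something.
It also fails if it takes over 208 s, if anything falls off the work surface, if the arm or the gripper's body presses on something with over 40 N, if the wrist force passes 120 N, or if a joint passes its speed limit or range.

ROBOT

A 7-joint arm with a two-finger parallel gripper is mounted at the origin on the work surface. World frame = base frame: x ahead of the robot, y to its left, z up, the work surface at z = 0. Lengths are in mm, angles in rad, forces in N, time in s.
With the tool pointing down it reaches from about 400 to 850 mm from the base axis. Payload 10.4 kg.
Tool frame: the origin (TCP) lies on the centre line of the jaws, within the pads' length; the fingertips stand 17 mm ahead of it and the grasp point (between the pads) lies 2 mm behind it; z points along the fingers, x is the direction in which the jaws open and shut, and the axes are right-handed (so a half turn about z gives the same grasp; the last joint's range is limited). The gripper opens to 87 mm and grips with 3 to 60 N. Pads are 19 mm wide; open, the fingers measure 117 mm over their backs; the gripper's body (75 mm by 190 mm) begins 51 mm behind the grasp point.
Start: joints at [-1.126, 0.332, -0.065, 1.46, 0.022, 1.35, -0.088], TCP at [281.818, 557.879, 239.576] pointing down, gripper open.
Joint ranges: [-2.6, 2.6], [-0.5, 2.12], [-1.47, 1.34], [0.16, 2.42], [-1.27, 4.41], [0.06, 2.06], [-2.6, 2.6]. Speed limits (rad/s): [2.22, 2.22, 2.79, 2.79, 3.14, 3.14, 3.14].

INTERFACE

Orientations are given as a 3x3 rotation matrix whose columns are the frame's x, y, z axes.
In Python, from workcell import env gives the robot as it stands.
- The arm moves only by the tool carry_out, never from a script. Its arguments are lists of equal length, an entry for each row: "dp": the shift along the tool's x, y, z each as a share of 400 mm, from -1 to 1, a list of three; "rotation": the turn, a rotation vector about the tool's x, y, z each as a share of 2 rad, from -1 to 1, a list of three. A call has 1 to 20 rows; each row shifts and turns the commanded pose from where the row before left it, along the tool's axes as they then stand; what a row does not reach is not made up. A row lasts 1/10 s, in which the tool goes at most 50 mm and 8.59 degrees, less where a joint would pass 70% of its speed; a pose out of reach is approached as far as the arm can. A call with a number of a shift or a turn outside -1 to 1 is refused whole. A call with a gripper value outside its range is refused whole. "hand" is the closure, from -1 (fully open) to 1 (shut), so that 0 is half open, set as the call begins (left out, the last holds). The fingers move at their own pace and stop on an object; the grip force is fixed at half the most. Time passes only in rows, so rows that do not move let the fingers close. It gives the time, the measured TCP pose, the force and the opening at its end, in the units of the state.
- env.get_obs(): the state, without advancing time (a new reading comes with each control period).
- env.grab_frame(name): name is "scene" or "side" or "wrist"; returns the picture (480x640x3 uint8, red, green, blue); there is no depth.
- env.calibration(name): a dict with "mtx" (3x3 intrinsics, pixels), "k1" (the pictures are not rectified: a ray, as slopes to the right and down, at radius r is drawn at 1 + k1 r^2 times it, then the intrinsics apply), "rvec" (rotation vector, rad) and "tvec" (3), from world to camera coordinates, as OpenCV has them; the wrist camera has in their place "mount" (4x4, takes a point from camera to tool coordinates, whose origin is the TCP and whose axes are the tool frame's). Camera axes: x right, y down, z forward; pixel columns grow to the right and rows downward; lengths in mm; the calibration is good to about 2 mm. A picture is of the moment at which its call begins: read the wrist's pose just before it. calibration takes no time and is no camera call.
- env.job_done(): hands the job in, once; it reports no verdict.
Trained networks look in the newest picture that a camera, given by its name, has taken for a name from the list of things; names that differ only in an ending like _2 or _b are one class to them, and where a whole thing is asked for, a point or a joint stands for the part that bears it (a point fixed in the world has none). Each returns a list of dicts, best first, with "score" (0 to 1); they miss things now and then, are a little off and sometimes report something else, mostly with a low value. They report only what shows in the picture. A call takes as long as a camera call.
- env.boxes_of(camera, name): "extent" ([left, top, right, bottom] in pixels, round what is visible of it).
- env.masks_of(camera, name): "pixels" (480x640 bool, what is visible of it) and "extent" ([left, top, right, bottom] in pixels, round what is visible of it).
The state is a dict: "clock": time; "joints": joint angles; "joint_vel": joint speeds; "joint_torque": joint torques, N m; "tcp_pos": TCP position; "orientation": TCP orientation; "wrist_force": force on the tool from outside, world axes, zero at the start; "wrist_torque": the same for the moment, N m; "finger_gap": finger opening in mm.
Only numpy, scipy, OpenCV 4.12 (cv2) and the standard library are available. Lean on these libraries where they do the work, as an engineer would, in place of code of your own. Each camera call takes 0.05 s, during which the arm holds its last target.

## Working session

There is one attempt and no reset: what is moved stays moved. The work goes in short steps, Python scripts to look and compute and a tool call to move; the robot and the scene stay as the last step left them, time stands still between calls to the robot, and variables do not carry over. Pictures are saved under pics/ and viewed, and the job is handed in when it is done.

Besides the shell and the picture viewer there is one more tool, called after "Request:" as name(argument=value, ...) on one line, values as JSON. carry_out: Moves the arm, as the interface text tells. Its arguments: {"type":"object","properties":{"dp":{"type":"array","items":{"type":"array","items":{"type":"number"}}},"rotation":{"type":"array","items":{"type":"array","items":{"type":"number"}}},"hand":{"type":"number"}},"required":["dp","rotation"]}

```bash
ls; mkdir -p pics
python3 - <<'E'
from workcell import env
import cv2
o=env.get_obs()
for k,v in o.items(): print(k,v)
for c in ("scene","side","wrist"):
    cv2.imwrite(f"pics/a_{c}.png",env.grab_frame(c)[:,:,::-1]); print(c,env.calibration(c))
E
```

```text
pics
clock 0.0
joints [-1.12561039  0.33289621 -0.06469157  1.46095423  0.02162034  1.34993769
 -0.08847283]
joint_vel [-0.00236776 -0.00085481  0.00182384 -0.00062023  0.00109259  0.00151426
  0.00011026]
joint_torque [-5.50099176e-04 -6.23265123e+01  2.37597252e-02 -3.89884257e+01
 -6.15772954e-02  3.98500508e-02  1.36467329e-04]
tcp_pos [281.6632567  557.50618532 238.73256804]
orientation [[ 4.50870641e-01  8.92589108e-01 -5.91040395e-04]
 [ 8.92588049e-01 -4.50871018e-01 -1.37792750e-03]
 [-1.49640606e-03  9.37114608e-05 -9.99998876e-01]]
wrist_force [0.3764971  0.51885166 0.51160831]
wrist_torque [ 0.00784397  0.00805794 -0.02455959]
finger_gap 87.28703422949845
scene {'mtx': array([[615.1631233 ,   0.        , 326.6725588 ],
       [  0.        , 615.1631233 , 227.76894603],
       [  0.        ,   0.        ,   1.        ]]), 'k1': -0.007179175044303854, 'rvec': array([ 1.77598645,  1.61710845, -0.77061782]), 'tvec': array([ -46.59726447, -301.1529456 , 1776.90956552])}
side {'mtx': array([[546.97642402,   0.        , 314.5619462 ],
       [  0.        , 546.97642402, 244.07503449],
       [  0.        ,   0.        ,   1.        ]]), 'k1': 0.003544279696596461, 'rvec': array([ 2.21355077, -0.72527533,  0.31107964]), 'tvec': array([-435.99623318,  272.36737671,  797.88654088])}
wrist {'mtx': array([[400.43655501,   0.        , 318.67720559],
       [  0.        , 400.43655501, 235.8345578 ],
       [  0.        ,   0.        ,   1.        ]]), 'k1': -0.0665275979753217, 'mount': array([[ 9.99999462e-01, -6.61852939e-04,  7.99338356e-04,
        -2.62534610e-01],
       [ 3.95112384e-04,  9.55040417e-01,  2.96475371e-01,
        -8.20009139e+01],
       [-9.59623533e-04, -2.96474896e-01,  9.55040164e-01,
        -1.44225314e+02],
       [ 0.00000000e+00,  0.00000000e+00,  0.00000000e+00,
         1.00000000e+00]])}
```

View pics/a_scene.png

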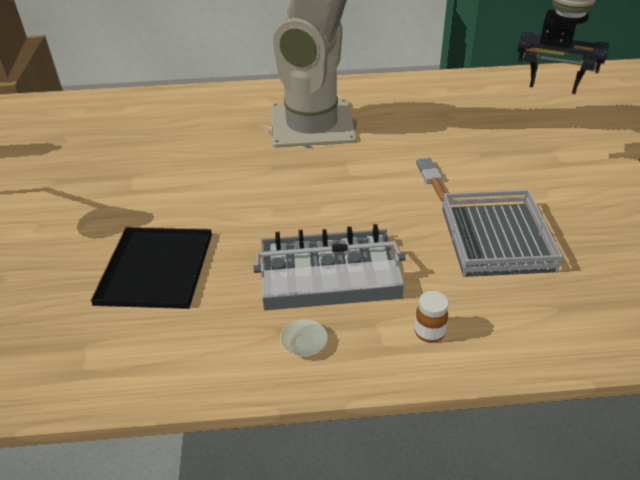

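View pics/a_side.png

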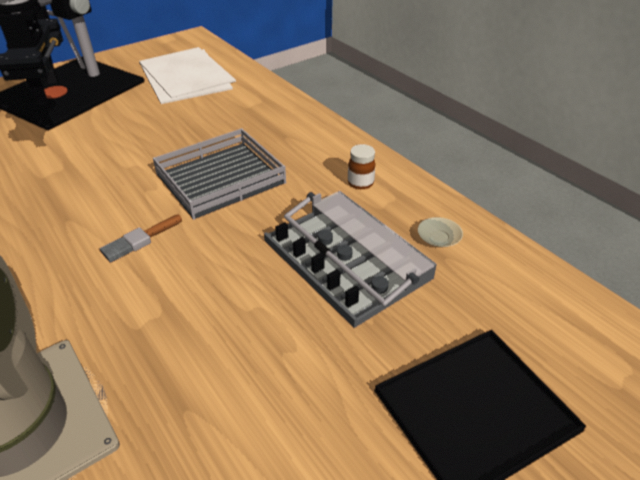

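View pics/a_wrist.png

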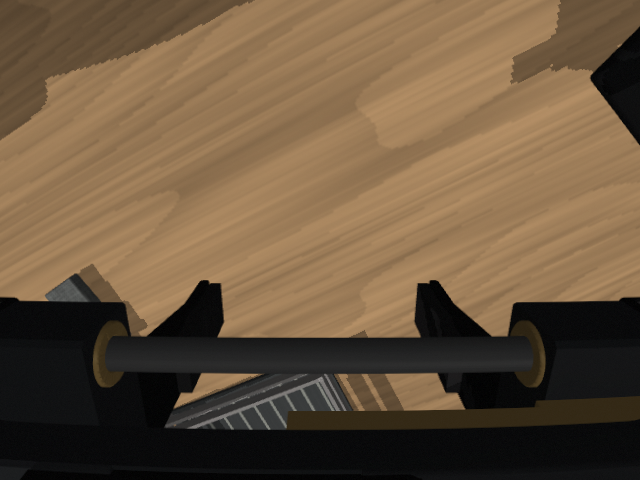

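```bash
cat > h.py <<'E'
import numpy as np, cv2
from scipy.spatial.transform import Rotation as R
def dist(cal,X):
    X=np.asarray(X,float); s=X[...,:2]/X[...,2:]; r2=(s**2).sum(-1,keepdims=True)
    s=s*(1+cal["k1"]*r2); m=cal["mtx"]
    return s*[m[0,0],m[1,1]]+[m[0,2],m[1,2]]
def proj(cal,P):
    Rm=R.from_rotvec(np.ravel(cal["rvec"])).as_matrix()
    return dist(cal,np.asarray(P,float)@Rm.T+np.ravel(cal["tvec"]))
def undist(cal,uv):
    m=cal["mtx"]; d=(np.asarray(uv,float)-[m[0,2],m[1,2]])/[m[0,0],m[1,1]]; s=d.copy()
    for _ in range(10): s=d/(1+cal["k1"]*(s**2).sum(-1,keepdims=True))
    return s
def ray(cal,uv,o=None):
    s=undist(cal,uv); d=np.append(s,1)
    if "mount" in cal:
        M=cal["mount"]; T=np.asarray(o["orientation"])@M[:3,:3]; c=np.asarray(o["tcp_pos"])+np.asarray(o["orientation"])@M[:3,3]
        return c,T@d
    Rm=R.from_rotvec(np.ravel(cal["rvec"])).as_matrix()
    return -Rm.T@np.ravel(cal["tvec"]),Rm.T@d
def onz(cal,uv,z,o=None):
    c,d=ray(cal,uv,o); return c+d*(z-c[2])/d[2]
def wproj(cal,P,o):
    M=cal["mount"]; Rt=np.asarray(o["orientation"]); t=(np.asarray(P,float)-o["tcp_pos"])@Rt
    return dist(cal,(t-M[:3,3])@M[:3,:3])
def obj(P,x,y,yaw,z=0):
    c,s=np.cos(yaw),np.sin(yaw); P=np.asarray(P,float)
    return np.stack([x+c*P[...,0]-s*P[...,1],y+s*P[...,0]+c*P[...,1],P[...,2]+z],-1)
E
python3 - <<'E'
import cv2
s=cv2.imread("pics/a_scene.png"); 
cv2.imwrite("pics/b1.png",cv2.resize(s[215:315,240:420],None,fx=4.4,fy=4.4,interpolation=cv2.INTER_CUBIC))
s=cv2.imread("pics/a_side.png"); 
cv2.imwrite("pics/b2.png",cv2.resize(s[185:325,255:445],None,fx=4.2,fy=4.2,interpolation=cv2.INTER_CUBIC))
from workcell import env
from h import *
for n in ("cassette","tray","basket","jar","dish","brush","bail","bail_grip","loaded1","empty1"):
  for c in ("scene","side"):
    b=env.boxes_of(c,n); print(n,c,[(round(x["score"],2),[round(float(v),1) for v in x["extent"]]) for x in b][:6])
E
```

```text
cassette scene [(0.82, [249.9, 228.8, 409.5, 311.3])]
cassette side [(0.68, [264.2, 193.8, 437.1, 326.0])]
tray scene [(0.64, [92.4, 226.8, 210.7, 309.6]), (0.42, [341.9, 226.0, 358.7, 264.0])]
tray side [(0.56, [374.1, 332.0, 585.9, 480.0]), (0.56, [271.2, 215.7, 332.3, 248.0])]
basket scene [(0.93, [442.3, 189.3, 562.3, 277.2])]
basket side [(0.8, [151.9, 130.1, 286.9, 219.3])]
jar scene [(0.97, [410.3, 290.2, 451.3, 342.7]), (0.7, [269.4, 232.5, 289.2, 271.5]), (0.53, [254.3, 230.4, 406.1, 313.0]), (0.33, [341.3, 224.7, 363.4, 264.2])]
jar side [(0.68, [348.4, 145.5, 374.7, 190.0])]
dish scene [(0.74, [280.9, 315.0, 328.1, 358.3])]
dish side [(0.73, [418.8, 218.5, 462.2, 245.7]), (0.15, [349.5, 143.6, 372.3, 188.4])]
brush scene [(0.72, [342.1, 224.1, 361.2, 264.8]), (0.68, [416.8, 160.4, 442.2, 200.8])]
brush side [(0.76, [99.2, 212.9, 185.2, 261.3])]
bail scene [(0.87, [254.4, 241.5, 407.6, 274.0])]
bail side [(0.69, [285.9, 191.0, 421.4, 310.0]), (0.3, [323.6, 255.9, 384.0, 298.5])]
bail_grip scene [(0.72, [419.0, 156.8, 442.5, 201.2]), (0.68, [252.3, 240.9, 402.8, 272.1])]
bail_grip side [(0.86, [285.7, 192.3, 417.9, 304.5]), (0.57, [269.3, 215.2, 330.8, 246.0])]
loaded1 scene [(0.77, [268.5, 232.5, 290.3, 271.0]), (0.67, [338.1, 228.7, 362.3, 264.7]), (0.58, [316.5, 228.1, 336.6, 265.7])]
loaded1 side [(0.83, [343.5, 273.1, 401.6, 316.4]), (0.75, [305.5, 243.0, 368.3, 281.9]), (0.15, [152.5, 130.8, 288.3, 220.2])]
empty1 scene [(0.86, [367.8, 224.7, 390.9, 261.6]), (0.69, [293.5, 230.4, 310.3, 263.1]), (0.38, [271.2, 230.2, 288.0, 273.3])]
empty1 side [(0.71, [326.1, 255.1, 385.1, 296.2]), (0.66, [272.7, 214.6, 333.5, 247.4])]
```

View pics/b1.png

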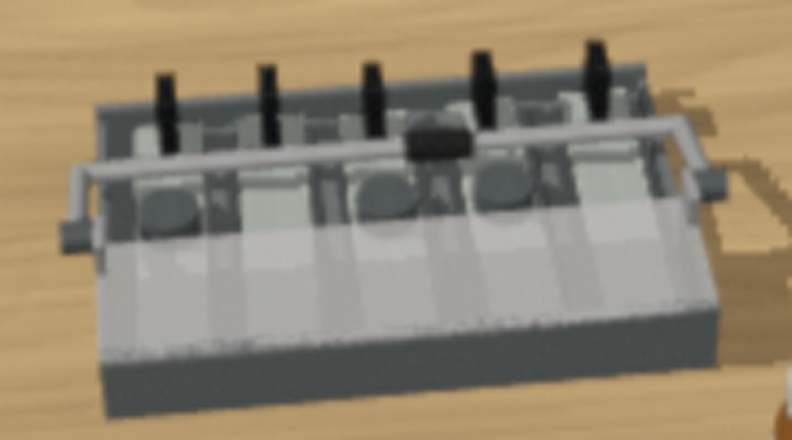

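View pics/b2.png

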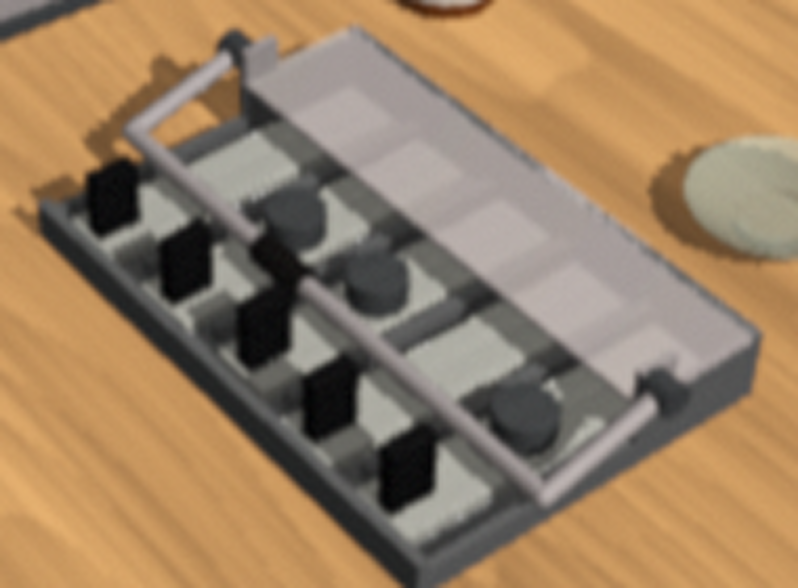

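Run:
```python
from workcell import env
from h import *
from scipy.optimize import least_squares
cs,cd=env.calibration("scene"),env.calibration("side")
A=lambda l:np.array([[240+a/4.4-.4,215+b/4.4-.4] for a,b in l]); B=lambda l:np.array([[255+a/4.2-.4,185+b/4.2-.4] for a,b in l])
def fit(n,obs,x0):
    def f(p): return np.concatenate([(proj(c,obj(P,*p))-uv).ravel() for c,P,uv in obs])
    r=least_squares(f,x0,loss="soft_l1",x_scale=[100,100,1]); print(n,r.x.round(4)); 
    for c,P,uv in obs: print((proj(c,obj(P,*r.x))-uv).round(1).tolist())
    return r.x
cas=[(cs,[(97,-140,39),(97,140,39),(97,-140,0),(97,140,0),(-97,-140,22),(-97,140,22)],A([(103,362),(718,308),(108,416),(717,367),(98,106),(645,65)])),
 (cd,[(97,140,39),(97,-140,39),(-97,-140,22),(-97,140,22)],B([(355,28),(760,335),(420,562),(42,205)]))]
fit("cas",cas,[550,0,0])
# individual cameras
fit("cas scene",cas[:1],[550,0,0]);fit("cas side",cas[1:],[550,0,0])
q=[(-115,-100,17),(-115,100,17),(115,100,17),(115,-100,17)]
fit("tray",[(cs,q,np.array([(126,228),(212,229),(190,306),(95,304)])),(cd,[q[1],q[2],q[0]],np.array([(376,388),(490,333),(480,490)]))][:1],[550,-350,0])
t=fit("tray2",[(cs,q,np.array([(126,228),(212,229),(190,306),(95,304)])),(cd,[q[1],q[2],q[3]],np.array([(376,388),(490,333),(583,422)]))],[550,-350,0])
q=[(-115,-100,46),(-115,100,46),(115,100,46),(115,-100,46)]
fit("basket",[(cs,q,np.array([(444,196),(532,192),(558,266),(465,270)])),(cd,[q[0],q[1],q[2],q[3]],np.array([(193,212-12),(154,171),(241,132),(284,175)]))],[480,300,0])
print("jar",onz(cs,(431,330),0)," dish",onz(cs,(304,340),9), "brush",onz(cs,(428,165),5),onz(cs,(442,195),5))
```

```text
cas [ 6.119884e+02 -1.418100e+00  1.580000e-02]
[[-0.9, -0.0], [0.7, 0.1], [-0.4, 1.2], [-0.3, 0.2], [-0.9, -0.2], [-0.2, -0.9]]
[[0.0, -1.6], [0.4, -1.5], [-0.9, 0.6], [-1.7, -1.2]]
cas scene [ 6.116214e+02 -5.661000e-01  1.300000e-02]
[[-0.6, -0.3], [1.0, 0.1], [-0.1, 0.9], [-0.0, 0.2], [-0.4, -0.5], [0.3, -0.9]]
cas side [ 6.110949e+02 -3.861000e+00  1.670000e-02]
[[0.4, -0.9], [1.0, -0.6], [-0.3, 1.7], [-1.4, -0.3]]
tray [ 5.717421e+02 -3.666847e+02 -1.287000e-01]
[[-0.2, 0.8], [0.5, 1.0], [1.0, -0.7], [-2.9, -0.8]]
tray2 [ 5.668751e+02 -3.694195e+02 -1.325000e-01]
[[-0.9, -0.6], [-0.4, -0.1], [-0.4, -2.3], [-3.9, -2.6]]
[[-1.9, -5.7], [-0.2, -7.6], [2.7, -0.8]]
basket [ 5.537834e+02  3.789101e+02 -4.190000e-02]
[[-0.3, -1.3], [-3.2, -0.7], [3.8, -7.6], [-0.1, -7.3]]
[[-1.1, 0.7], [1.4, -14.9], [3.5, -5.1], [3.2, -10.0]]
jar [ 7.94573338e+02  1.80088571e+02 -1.13686838e-13]  dish [802.02316368 -64.27311295   9.        ] brush [252.30490105 289.42481005   5.        ] [382.63655649 296.16075799   5.        ]
```

Run:
```python
import cv2
s=cv2.imread("pics/a_scene.png"); d=cv2.imread("pics/a_side.png")
f=lambda im,y0,y1,x0,x1: cv2.resize(im[y0:y1,x0:x1],(400,300),interpolation=cv2.INTER_CUBIC)
import numpy as np
# each crop 133x100 -> x3 ; side tray 213x160
a=f(s,215,315,85,218); b=f(s,185,285,435,568); c=f(d,125,225,148,281+7); e=f(d,325,480,370,370+207)
cv2.imwrite("pics/b3.png",cv2.convertScaleAbs(np.vstack([np.hstack([a,b]),np.hstack([c,e])]),alpha=1.6,beta=10))
```

```text
(no output)
```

View pics/b3.png

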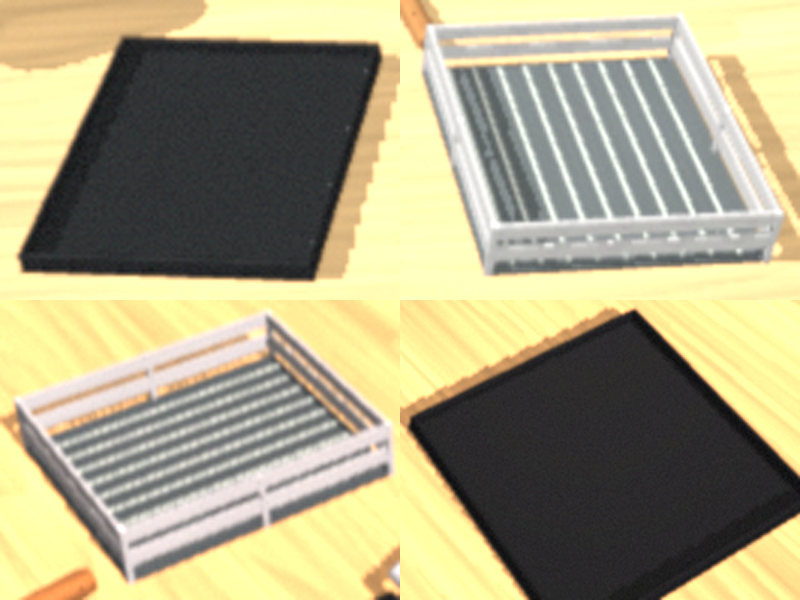

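Run:
```python
from workcell import env
from h import *
from scipy.optimize import least_squares
cs,cd=env.calibration("scene"),env.calibration("side")
def fit(n,obs,x0):
    def f(p): return np.concatenate([(proj(c,obj(P,*p))-uv).ravel() for c,P,uv in obs])
    r=least_squares(f,x0,loss="soft_l1",x_scale=[100,100,1]); print(n,r.x.round(4)); 
    for c,P,uv in obs: print((proj(c,obj(P,*r.x))-uv).round(1).tolist())
q=[(-115,-100,17),(-115,100,17),(115,100,17),(115,-100,17),(115,-100,0),(115,100,0)]
S=lambda l,o,s:np.array(l)/s+o
fit("tray",[(cs,q,S([(122,38),(380,45),(318,265),(20,260),(22,270),(316,280)],[85,215],3.)),(cd,[q[2],q[1],q[3]],S([(233,10),(10,125),(403,188)],[370,325],1.933))],[570,-360,0])
q=[(-115,-100,46),(-115,100,46),(115,100,46),(115,-100,46)]
fit("basket",[(cs,q,S([(27,27),(282,15),(382,213),(90,230)],[435,185],3.)),(cd,[q[1],q[2],q[3],q[0]],S([(17,102),(267,15),(390,128),(127,228)],[148,125],np.array([2.857,3])))],[480,300,0])
```

```text
tray [ 5.649510e+02 -3.703818e+02 -1.329000e-01]
[[-0.8, -0.8], [-0.4, -1.6], [-1.8, -0.3], [-0.9, -1.0], [0.7, 1.5], [0.2, 0.5]]
[[-1.1, -3.9], [-1.6, -6.3], [7.1, 0.2]]
basket [ 5.493919e+02  3.799940e+02 -3.160000e-02]
[[-0.7, -0.1], [-1.0, -0.1], [-0.4, 0.6], [0.6, -0.2]]
[[-0.8, -2.1], [0.7, -2.9], [0.9, -2.6], [-2.1, 0.3]]
```

Request:
carry_out(dp=[[0,0,0],[0,0,0],[0,0,0],[0,0,0],[0,0,0],[0,0,0],[0,0,0],[0,0,0]], rotation=[[0,0,0.068],[0,0,0.068],[0,0,0.068],[0,0,0.068],[0,0,0.068],[0,0,0.068],[0,0,0.068],[0,0,0.068]], hand=-0.2)

```text
clock: 1.95
tcp_pos: [281.8, 557.9, 239.6]
orientation: [[1.0, 0.009, -0.0], [0.009, -1.0, 0.0], [-0.0, -0.0, -1.0]]
wrist_force: [0.6, -0.3, 0.3]
finger_gap: 52.7
```

Request:
carry_out(dp=[[0.052,0.095,0],[0.052,0.095,0],[0.052,0.095,0],[0.052,0.095,0],[0.052,0.095,0],[0.052,0.095,0],[0.052,0.095,0],[0.052,0.095,0],[0.052,0.095,0],[0.052,0.095,0],[0.052,0.095,0],[0.052,0.095,0],[0.052,0.095,0],[0.052,0.095,0],[0,0,0]], rotation=[[0,0,0],[0,0,0],[0,0,0],[0,0,0],[0,0,0],[0,0,0],[0,0,0],[0,0,0],[0,0,0],[0,0,0],[0,0,0],[0,0,0],[0,0,0],[0,0,0],[0,0,0]])

```text
clock: 3.45
tcp_pos: [582.5, 23.4, 239.7]
orientation: [[1.0, 0.007, 0.001], [0.007, -1.0, -0.003], [0.001, 0.003, -1.0]]
wrist_force: [0.3, -0.4, -0.5]
finger_gap: 52.4
```

```bash
cat > snap.py <<'E'
import sys,cv2,pickle,numpy as np
from workcell import env
n=sys.argv[1]; cams=sys.argv[2].split(",")
for c in cams:
    o=env.get_obs(); im=env.grab_frame(c)
    cv2.imwrite(f"pics/{n}_{c}.png",im[:,:,::-1]); pickle.dump(o,open(f"pics/{n}_{c}.pkl","wb"))
print(round(o["clock"],2),o["tcp_pos"].round(1),o["orientation"].round(3).tolist(),o["finger_gap"],o["wrist_force"].round(1),o["joints"].round(2))
E
python3 snap.py c wrist
```

```text
3.45 [582.5  23.4 239.7] [[1.0, 0.007, 0.001], [0.007, -1.0, -0.003], [0.001, 0.003, -1.0]] 52.39514768854909 [ 0.3 -0.4 -0.5] [-0.55  0.25  0.51  1.6  -0.12  1.32 -0.01]
```

View pics/c_wrist.png

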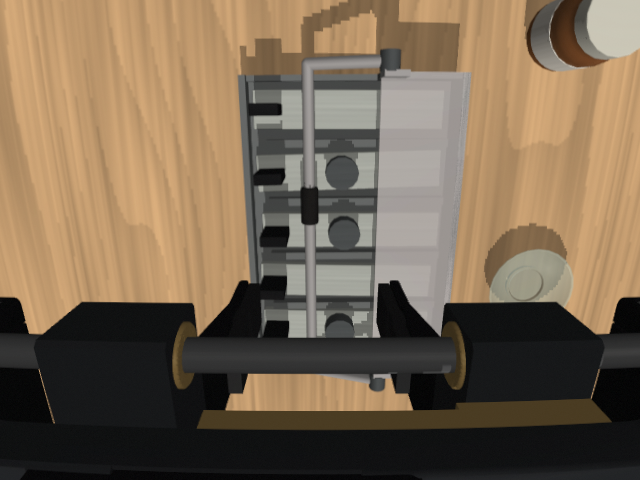

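Run:
```python
from workcell import env
from h import *
import pickle
o=pickle.load(open("pics/c_wrist.pkl","rb")); c=env.calibration("wrist")
for n,uv,z,loc in [("sleeve top",(310,205),36,(-37,27)),("lip cor",(240,75),22,(-97,140)),("roof cor",(469,72),39,(97,140)),("roof front/rgt", (380,103),37,(23,None)),("rooffront low",(375,300),37,(23,None)),("lip low",(257,300),22,(-97,None)),("tab5",(249,109),50,(0,108)),("tab4",(253,177),50,(0,54)),("tab3",(261,237),50,(0,0)),("stub4",(341,175),30,(-2,54)),("stub3",(343,236),30,(-2,0)),("roofback low",(452,300),39,(97,None))]:
    p=onz(c,uv,z,o); print(n,p.round(1),"expected",obj([(loc[0],loc[1] if loc[1] is not None else (p[1]+1),z)],612,-1.5,.0155)[0].round(1))
```

```text
sleeve top [574.8  25.4  36. ] expected [574.6  24.9  36. ]
lip cor [514.9 135.3  22. ] expected [512.8 137.   22. ]
roof cor [704.4 138.4  39. ] expected [706.8 140.   39. ]
roof front/rgt [632.8 112.7  37. ] expected [633.2 112.5  37. ]
rooffront low [637.1 -67.1  37. ] expected [636.  -67.2  37. ]
lip low [521.6 -75.2  22. ] expected [516.2 -77.2  22. ]
tab5 [526.2 107.2  50. ] expected [610.3 106.5  50. ]
tab4 [527.4  52.4  50. ] expected [611.2  52.5  50. ]
tab3 [ 5.322e+02 -2.000e-01  5.000e+01] expected [612.   -1.5  50. ]
stub4 [602.1  51.4  30. ] expected [609.2  52.5  30. ]
stub3 [605.3  -5.2  30. ] expected [610.   -1.5  30. ]
roofback low [711.  -66.1  39. ] expected [710.  -65.1  39. ]
```

Request:
carry_out(dp=[[-0.026,-0.003,0.1],[0,0,0.1],[0,0,0.1],[0,0,0.08],[0,0,0],[0,0,0]], rotation=[[0,0,-0.004],[0,0,0],[0,0,0],[0,0,0],[0,0,0],[0,0,0]], hand=0.34)

```text
clock: 4.1
tcp_pos: [570.6, 32.1, 88.3]
orientation: [[1.0, 0.024, -0.0], [0.024, -1.0, 0.0], [-0.0, -0.0, -1.0]]
wrist_force: [0.3, -0.4, 1.3]
finger_gap: 28.9
```

```bash
python3 snap.py d wrist,side
```

```text
4.15 [571.5  32.   89.3] [[1.0, 0.024, 0.002], [0.024, -1.0, 0.001], [0.002, -0.001, -1.0]] 29.001193416576495 [-0.2 -0.9  0.9] [-0.53  0.37  0.47  1.8  -0.19  1.02  0.04]
```

View pics/d_wrist.png

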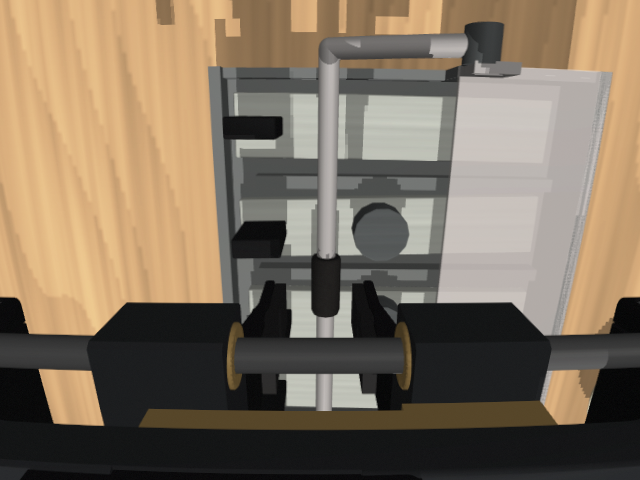

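View pics/d_side.png

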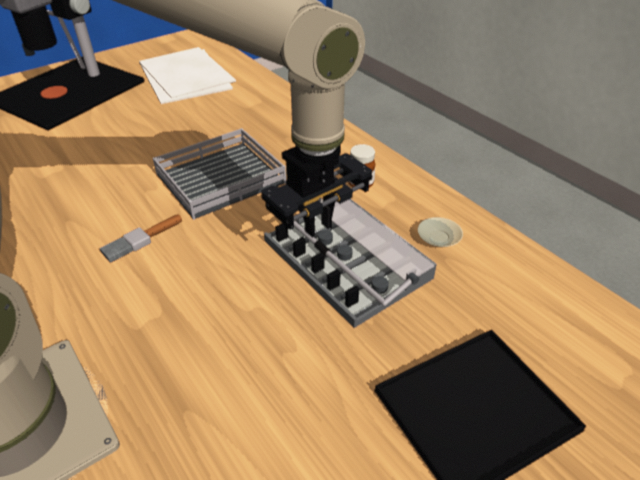

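Run:
```python
from workcell import env
from h import *
import pickle
o=pickle.load(open("pics/d_wrist.pkl","rb")); c=env.calibration("wrist")
for n,uv,z in [("sl hi",(325,255),36),("sl lo",(325,317),36),("stub4",(381,229),30),("tab4",(235,243),50),("tab5",(223,128),50),("lipcorner",(209,68),22)]: print(n,onz(c,uv,z,o).round(1))
```

```text
sl hi [573.4  42.6  36. ]
sl lo [574.4   6.3  36. ]
stub4 [602.7  55.6  30. ]
tab4 [529.6  52.7  50. ]
tab5 [526.1 106.4  50. ]
lipcorner [513.7 134.2  22. ]
```

Request:
carry_out(dp=[[0.002,0.019,0],[0,0,0.05],[0,0,0.05],[0,0,0.021],[0,0,0],[0,0,0]], rotation=[[0,0,0.004],[0,0,0],[0,0,0],[0,0,0],[0,0,0],[0,0,0]])

```text
clock: 4.8
tcp_pos: [572.2, 23.5, 40.2]
orientation: [[1.0, 0.015, 0.001], [0.015, -1.0, 0.0], [0.001, -0.0, -1.0]]
wrist_force: [0.6, 0.1, -0.0]
finger_gap: 28.8
```

Request:
carry_out(dp=[[0,0,0],[0,0,0],[0,0,0],[0,0,0],[0,0,0]], rotation=[[0,0,0],[0,0,0],[0,0,0],[0,0,0],[0,0,0]], hand=1)

```text
clock: 5.3
tcp_pos: [574.1, 23.9, 40.7]
orientation: [[1.0, 0.015, 0.006], [0.015, -1.0, 0.0], [0.006, -0.0, -1.0]]
wrist_force: [6.6, 0.2, 0.3]
finger_gap: 15.5
```

Run:
```python
import numpy as np
t=np.linspace(0,3.24,19); p=t-.298
x=-68*np.cos(p); z=68*np.sin(p)
print([[round(a/400,3),0,round(-b/400,3)] for a,b in zip(np.diff(x),np.diff(z))])
```

```text
[[np.float64(-0.006), 0, np.float64(-0.03)], [np.float64(-0.001), 0, np.float64(-0.031)], [np.float64(0.005), 0, np.float64(-0.03)], [np.float64(0.01), 0, np.float64(-0.029)], [np.float64(0.015), 0, np.float64(-0.027)], [np.float64(0.019), 0, np.float64(-0.024)], [np.float64(0.023), 0, np.float64(-0.02)], [np.float64(0.027), 0, np.float64(-0.015)], [np.float64(0.029), 0, np.float64(-0.01)], [np.float64(0.03), 0, np.float64(-0.005)], [np.float64(0.031), 0, np.float64(0.001)], [np.float64(0.03), 0, np.float64(0.006)], [np.float64(0.028), 0, np.float64(0.011)], [np.float64(0.026), 0, np.float64(0.016)], [np.float64(0.023), 0, np.float64(0.021)], [np.float64(0.018), 0, np.float64(0.024)], [np.float64(0.014), 0, np.float64(0.027)], [np.float64(0.009), 0, np.float64(0.029)]]
```

Request:
carry_out(dp=[[-0.006,0,-0.03],[-0.001,0,-0.031],[0.005,0,-0.03],[0.01,0,-0.029],[0.015,0,-0.027],[0.019,0,-0.024]], rotation=[[0,0,0],[0,0,0],[0,0,0],[0,0,0],[0,0,0],[0,0,0]])

```text
clock: 5.9
tcp_pos: [590.6, 23.8, 107.6]
orientation: [[1.0, 0.015, 0.005], [0.015, -1.0, -0.001], [0.005, 0.001, -1.0]]
wrist_force: [18.8, -1.2, -28.8]
finger_gap: 15.5
```

Request:
carry_out(dp=[[0.023,0,-0.02],[0.027,0,-0.015],[0.029,0,-0.01],[0.03,0,-0.005],[0.031,0,0.001],[0.03,0,0.006],[0.028,0,0.011],[0.026,0,0.016],[0.023,0,0.021],[0.018,0,0.024],[0.014,0,0.027],[0.009,0,0.029],[0,0,0]], rotation=[[0,0,0],[0,0,0],[0,0,0],[0,0,0],[0,0,0],[0,0,0],[0,0,0],[0,0,0],[0,0,0],[0,0,0],[0,0,0],[0,0,0],[0,0,0]])

```text
clock: 7.2
tcp_pos: [704.5, 24.7, 73.1]
orientation: [[1.0, 0.014, 0.002], [0.014, -1.0, -0.001], [0.002, 0.001, -1.0]]
wrist_force: [3.4, -2.7, -1.4]
finger_gap: 15.1
```

```bash
python3 snap.py e side,wrist
```

```text
7.25 [704.4  24.7  73.5] [[1.0, 0.014, 0.002], [0.014, -1.0, -0.001], [0.002, 0.001, -1.0]] 15.155688496744673 [ 3.7 -3.1 -1.8] [-0.4   0.66  0.45  1.42 -0.3   1.13  0.1 ]
```

View pics/e_side.png

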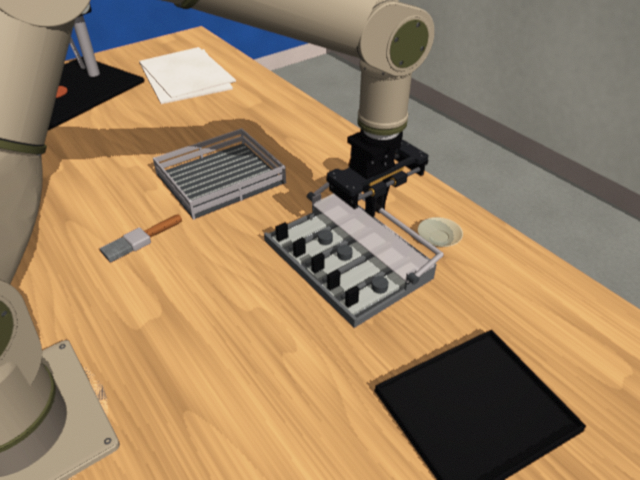

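View pics/e_wrist.png

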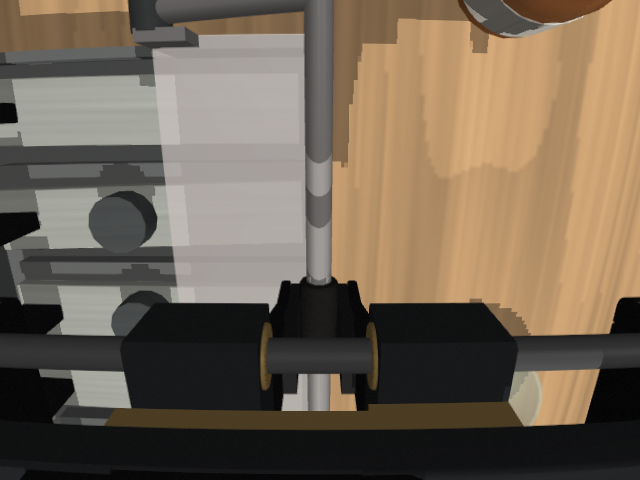

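Request:
carry_out(dp=[[0,0,0.012],[0,0,0.012],[0,0,0]], rotation=[[0,0,0],[0,0,0],[0,0,0]])

```text
clock: 7.6
tcp_pos: [705.6, 24.8, 68.1]
orientation: [[1.0, 0.014, 0.005], [0.014, -1.0, -0.0], [0.005, 0.0, -1.0]]
wrist_force: [-3.1, -2.9, 21.8]
finger_gap: 15.0
```

Request:
carry_out(dp=[[0,0,0],[0,0,0],[0,0,-0.03],[0,0,-0.1],[0,0,-0.1],[0,0,-0.1]], rotation=[[0,0,0],[0,0,0],[0,0,0],[0,0,0],[0,0,0],[0,0,0]], hand=0.2)

```text
clock: 8.2
tcp_pos: [703.1, 26.0, 197.9]
orientation: [[1.0, 0.015, -0.001], [0.015, -1.0, 0.0], [-0.001, -0.0, -1.0]]
wrist_force: [0.8, 0.1, -0.1]
finger_gap: 34.5
```

Request:
carry_out(dp=[[-0.1,0,0],[-0.1,0,0],[-0.1,0,0],[-0.1,0,0],[-0.05,0,0],[0,0,0],[0,0,0],[0,0,0],[0,0,0],[0,0,0],[0,0,0],[0,0,0],[0,0,0]], rotation=[[0,0,-0.0655],[0,0,-0.0655],[0,0,-0.0655],[0,0,-0.0655],[0,0,-0.0655],[0,0,-0.0655],[0,0,-0.0655],[0,0,-0.0655],[0,0,-0.0655],[0,0,-0.0655],[0,0,-0.0655],[0,0,-0.0655],[0,0,0]])

```text
clock: 9.5
tcp_pos: [531.4, -17.7, 196.4]
orientation: [[-0.018, 1.0, 0.0], [1.0, 0.018, 0.0], [0.0, 0.0, -1.0]]
wrist_force: [-0.0, -0.8, -0.6]
finger_gap: 34.7
```

```bash
python3 snap.py f wrist,side
```

```text
9.55 [531.5 -17.7 196.3] [[-0.013, 1.0, 0.0], [1.0, 0.013, 0.0], [0.0, 0.0, -1.0]] 34.731638878215335 [ 1.1 -0.1  0.5] [-0.36  0.15  0.35  1.78 -0.06  1.21  1.58]
```

View pics/f_wrist.png

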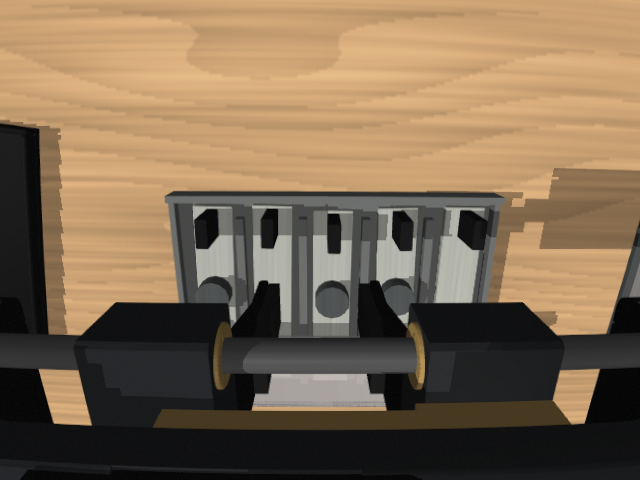

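View pics/f_side.png

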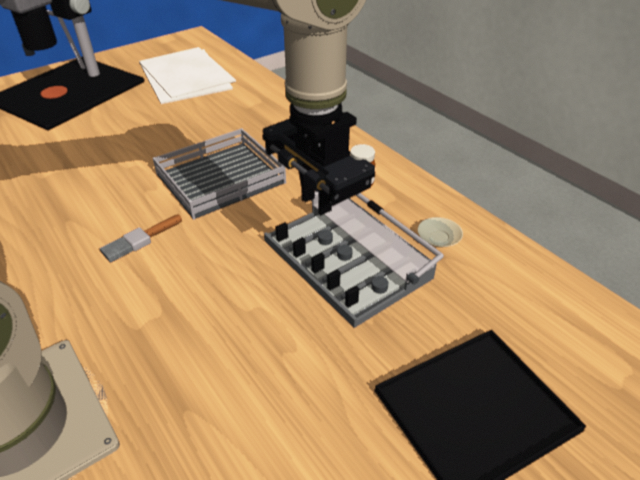

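Run:
```python
import cv2
s=cv2.imread("pics/f_wrist.png"); 
cv2.imwrite("pics/f2.png",cv2.convertScaleAbs(cv2.resize(s[180:330,160:510],None,fx=2.28,fy=3,interpolation=cv2.INTER_CUBIC),alpha=1.8,beta=20))
```

```text
(no output)
```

View pics/f2.png

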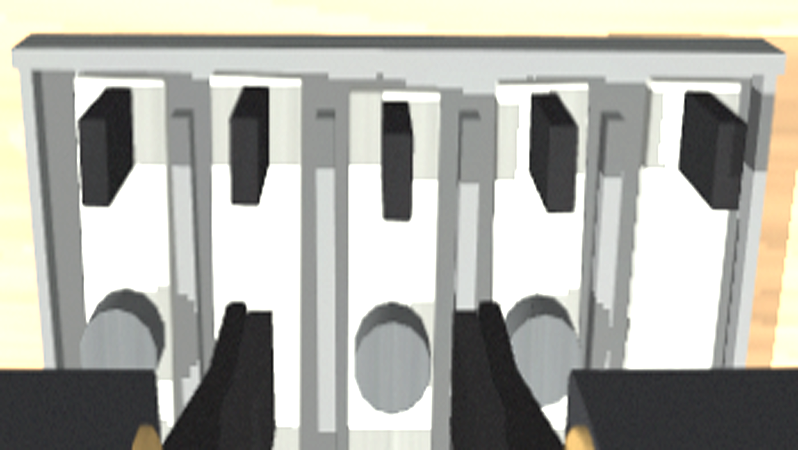

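Run:
```python
from workcell import env
from h import *
import pickle
o=pickle.load(open("pics/f_wrist.pkl","rb")); c=env.calibration("wrist")
for i,(a,b) in enumerate([(96,161),(245,160),(397,175),(561,166),(727,166)]):
    print(i+1,onz(c,(160+a/2.28,180+b/3),50,o).round(1), obj([(-73,-108+54*i,50)],612,-1.5,.0165)[0].round(1))
for a,b in [(13,50),(783,52)]: print(onz(c,(160+a/2.28,180+b/3),22,o).round(1))
print(obj([(-97,-140,22),(-97,140,22)],612,-1.5,.0165).round(1))
```

```text
1 [ 539.5 -106.3   50. ] [ 540.8 -110.7   50. ]
2 [538.4 -56.3  50. ] [539.9 -56.7  50. ]
3 [541.5  -5.6  50. ] [539.   -2.7  50. ]
4 [538.1  49.2  50. ] [538.1  51.3  50. ]
5 [537.1 105.7  50. ] [537.2 105.3  50. ]
[ 517.1 -142.7   22. ]
[512.6 134.   22. ]
[[ 517.3 -143.1   22. ]
 [ 512.7  136.9   22. ]]
```

Request:
carry_out(dp=[[-0.075,0.007,0],[-0.075,0.007,0],[-0.075,0.007,0.05],[0,0,0.1],[0,0,0.1],[0,0,0.08],[0,0,0],[0,0,0]], rotation=[[0,0,0],[0,0,0],[0,0,0],[0,0,0],[0,0,0],[0,0,0],[0,0,0],[0,0,0]], hand=0.1)

```text
clock: 10.4
tcp_pos: [541.6, -107.7, 64.7]
orientation: [[-0.014, 1.0, -0.0], [1.0, 0.014, -0.0], [-0.0, -0.0, -1.0]]
wrist_force: [-0.5, -0.5, -0.1]
finger_gap: 38.8
```

```bash
python3 snap.py g wrist,side
```

```text
10.45 [ 542.4 -107.8   65.7] [[-0.015, 1.0, 0.002], [1.0, 0.015, -0.0], [-0.0, 0.002, -1.0]] 39.354731063210956 [-0.2  0.2  0.4] [-0.22  0.35  0.39  1.86 -0.16  0.96  1.83]
```

View pics/g_wrist.png

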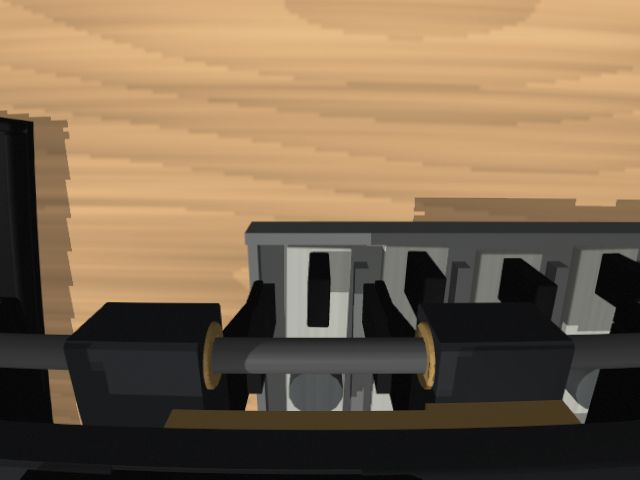

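View pics/g_side.png

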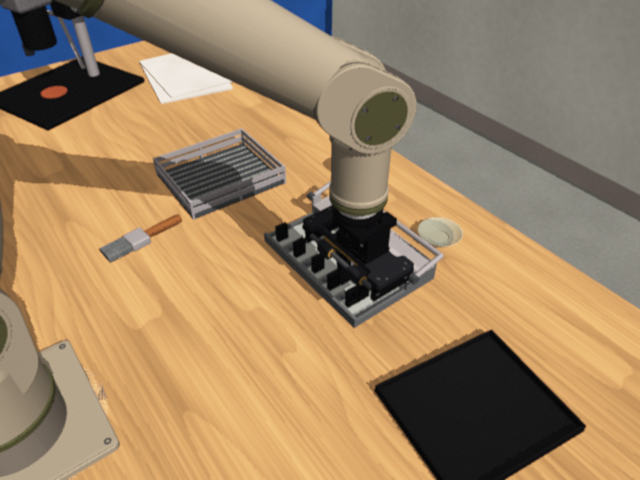

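Request:
carry_out(dp=[[0,0,0.04],[0,0,0.028],[0,0,0]], rotation=[[0,0,0],[0,0,0],[0,0,0]])

```text
clock: 10.8
tcp_pos: [541.1, -107.4, 36.4]
orientation: [[-0.016, 1.0, -0.001], [1.0, 0.016, 0.0], [0.0, -0.001, -1.0]]
wrist_force: [0.2, 0.3, 0.4]
finger_gap: 39.3
```

Request:
carry_out(dp=[[0,0,0],[0,0,0],[0,0,0],[0,0,0],[0,0,0]], rotation=[[0,0,0],[0,0,0],[0,0,0],[0,0,0],[0,0,0]], hand=1)

```text
clock: 11.3
tcp_pos: [541.7, -107.7, 37.0]
orientation: [[-0.016, 1.0, 0.001], [1.0, 0.016, -0.0], [-0.0, 0.001, -1.0]]
wrist_force: [0.1, 1.5, 1.2]
finger_gap: 9.9
```

Request:
carry_out(dp=[[0,0.003,-0.019],[0,0.003,-0.019],[0,0.003,-0.02],[0,0.003,-0.02],[0,0,0]], rotation=[[0.0213,0,0],[0.0213,0,0],[0.0213,0,0],[0.0213,0,0],[0,0,0]])

```text
clock: 11.8
tcp_pos: [549.3, -107.2, 67.8]
orientation: [[-0.017, 0.985, -0.169], [1.0, 0.017, -0.003], [-0.0, -0.169, -0.986]]
wrist_force: [-0.2, -0.2, -2.4]
finger_gap: 10.0
```

```bash
python3 snap.py i side
```

```text
11.8 [ 549.3 -107.2   67.8] [[-0.017, 0.985, -0.169], [1.0, 0.017, -0.003], [-0.0, -0.169, -0.986]] 10.02881127203172 [-0.2 -0.2 -2.4] [-0.21  0.48  0.39  1.69 -0.16  1.17  1.82]
```

View pics/i_side.png

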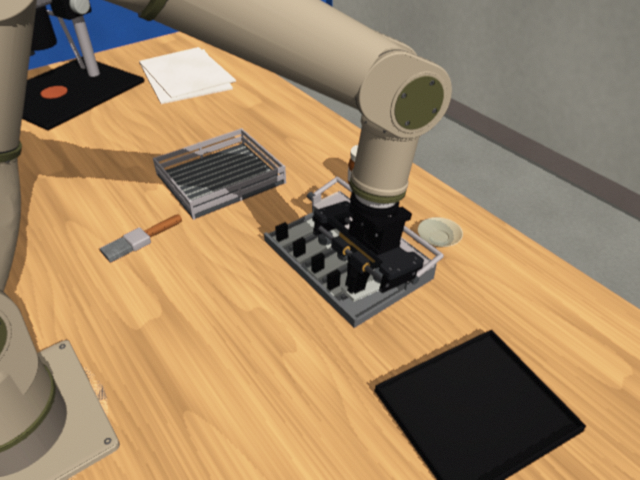

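Request:
carry_out(dp=[[0,-0.026,0.0045],[0,-0.052,0.009],[0,-0.052,0.009],[0,-0.052,0.009],[0,-0.03,0.005],[0,0,0]], rotation=[[0,0,0],[0,0,0],[0,0,0],[0,0,0],[0,0,0],[0,0,0]])

```text
clock: 12.45
tcp_pos: [459.4, -109.0, 67.1]
orientation: [[-0.015, 0.985, -0.171], [1.0, 0.015, -0.002], [0.001, -0.171, -0.985]]
wrist_force: [0.2, -0.0, -3.0]
finger_gap: 9.7
```

Request:
carry_out(dp=[[0,-0.012,-0.07],[0,-0.012,-0.07],[0,0,-0.02],[0,0,0]], rotation=[[0,0,0],[-0.0425,0,0],[-0.0425,0,0],[0,0,0]])

```text
clock: 12.85
tcp_pos: [462.5, -109.2, 133.6]
orientation: [[-0.015, 1.0, 0.005], [1.0, 0.015, 0.001], [0.001, 0.005, -1.0]]
wrist_force: [0.1, -0.1, -3.0]
finger_gap: 9.4
```

```bash
python3 snap.py j side,wrist
```

```text
12.9 [ 462.3 -108.7  132.7] [[-0.016, 1.0, 0.0], [1.0, 0.016, 0.001], [0.001, 0.0, -1.0]] 9.98093657591755 [-0.1  0.2 -2.5] [-0.26  0.09  0.42  2.   -0.04  1.06  1.76]
```

View pics/j_side.png

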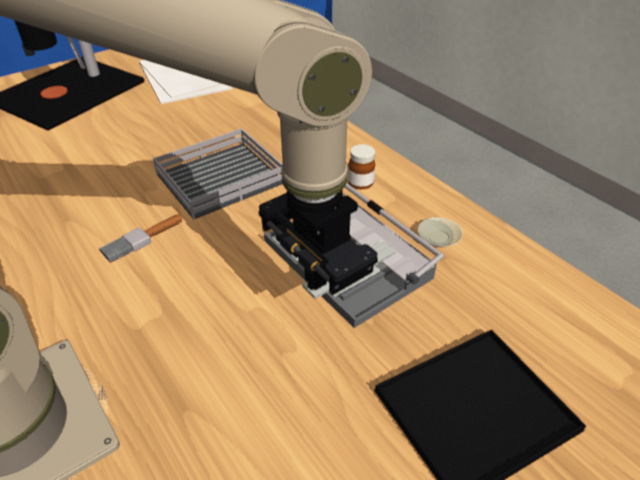

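View pics/j_wrist.png

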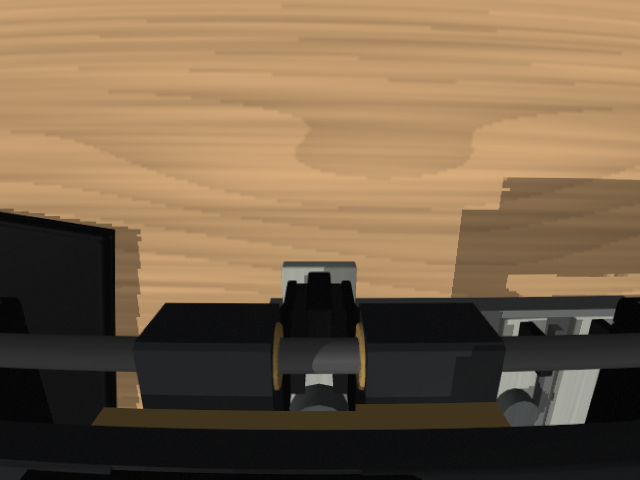

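Run:
```python
from workcell import env
from h import *
import pickle
c=env.calibration("wrist")
for n,uvs in [("f",[(39,128),(46,300)]),("g",[(33,121),(50,400)]),("j",[(115,230),(114,300),(0,213)])]:
    o=pickle.load(open(f"pics/{n}_wrist.pkl","rb"))
    for uv in uvs: print(n,uv,onz(c,uv,17,o).round(1))
for p in [(571.7,-366.7,-.129),(565,-370.4,-.133)]: print(obj([(-115,100,17),(-115,-100,17),(115,100,17)],*p).round(1))
```

```text
f (39, 128) [ 462.4 -245.5   17. ]
f (46, 300) [ 616.5 -267.9   17. ]
g (33, 121) [ 463.4 -245.8   17. ]
g (50, 400) [ 625.6 -269.4   17. ]
j (115, 230) [ 459.  -248.8   17. ]
j (114, 300) [ 512.4 -257.2   17. ]
j (0, 213) [ 447.7 -331.4   17. ]
[[ 470.5 -252.7   17. ]
 [ 444.8 -451.1   17. ]
 [ 698.6 -282.3   17. ]]
[[ 464.3 -256.    17. ]
 [ 437.8 -454.3   17. ]
 [ 692.2 -286.5   17. ]]
```

Request:
carry_out(dp=[[-0.06,0.006,0],[-0.094,0.006,0],[-0.1,0.006,0],[-0.1,0.006,0],[-0.1,0.006,0],[-0.1,0.006,0],[-0.1,0.006,0],[-0.099,0.005,0],[0,0,0],[0,0,0],[0,0,0]], rotation=[[0,0,0],[0,0,0],[0,0,0],[0,0,0],[0,0,0],[0,0,0],[0,0,0],[0,0,0],[0,0,0.038],[0,0,0.038],[0,0,0]])

```text
clock: 14.05
tcp_pos: [486.5, -409.4, 130.0]
orientation: [[0.136, 0.991, -0.004], [0.991, -0.136, 0.002], [0.001, -0.005, -1.0]]
wrist_force: [-0.9, 0.8, -2.5]
finger_gap: 10.2
```

```bash
python3 snap.py k wrist,side
```

```text
14.1 [ 486.6 -409.2  130.4] [[0.133, 0.991, -0.004], [0.991, -0.133, 0.001], [0.001, -0.004, -1.0]] 10.059504423389425 [-0.7 -0.3 -3.6] [ 0.18  0.49  0.6   1.59 -0.29  1.16  2.28]
```

View pics/k_wrist.png

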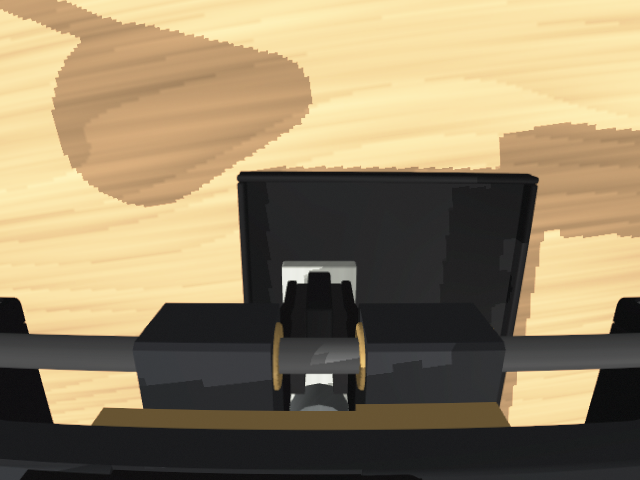

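View pics/k_side.png

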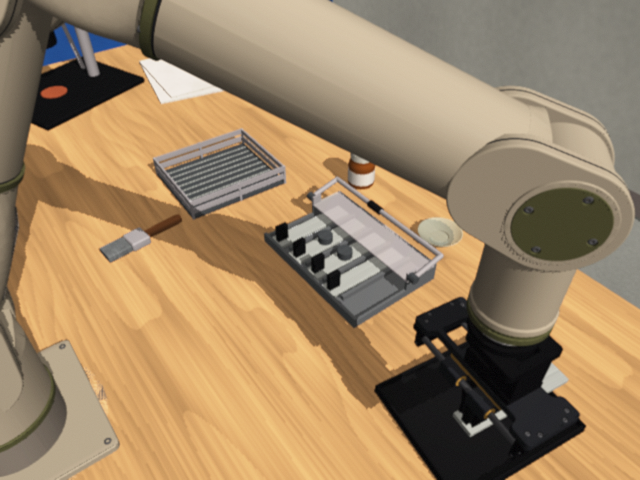

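Run:
```python
from workcell import env
from h import *
import pickle
c=env.calibration("wrist"); o=pickle.load(open("pics/k_wrist.pkl","rb"))
a=onz(c,(240,174),17,o);b=onz(c,(537,178),17,o); d=b-a; yaw=np.arctan2(-d[0],d[1]); m=(a+b)/2
print(a,b,np.linalg.norm(d),yaw, m[:2]+115*np.array([np.cos(yaw),np.sin(yaw)]))
```

```text
[ 435.61865665 -453.46892625   17.        ] [ 464.10458179 -260.94935605   17.        ] 194.61560276905607 -0.14689795119598992 [ 563.62305591 -374.04171441]
```

Request:
carry_out(dp=[[0,0,0.08],[0,0,0.08],[0,0,0.05],[0,0,0.02],[0,0,0]], rotation=[[0,0,0],[0,0,0],[0,0,0],[0,0,0],[0,0,0]])

```text
clock: 14.65
tcp_pos: [486.4, -409.2, 39.4]
orientation: [[0.134, 0.991, -0.002], [0.991, -0.134, 0.001], [0.001, -0.002, -1.0]]
wrist_force: [1.0, 0.0, -1.5]
finger_gap: 9.7
```

Request:
carry_out(dp=[[0,0,0.005],[0,0,0.004],[0,0,0]], rotation=[[0,0,0],[0,0,0],[0,0,0]])

```text
clock: 14.95
tcp_pos: [487.1, -410.0, 37.4]
orientation: [[0.135, 0.991, 0.001], [0.991, -0.135, -0.001], [-0.0, 0.001, -1.0]]
wrist_force: [-0.3, 0.3, -1.2]
finger_gap: 9.8
```

Request:
carry_out(dp=[[0,0,0],[0,0,0],[0,0,0],[0,0,-0.03],[0,0,-0.1],[0,0,-0.1],[0,0,-0.1]], rotation=[[0,0,0],[0,0,0],[0,0,0],[0,0,0],[0,0,0],[0,0,0],[0,0,0]], hand=0.2)

```text
clock: 15.65
tcp_pos: [486.4, -409.8, 171.2]
orientation: [[0.136, 0.991, 0.0], [0.991, -0.136, -0.0], [-0.0, 0.0, -1.0]]
wrist_force: [1.2, -0.7, 0.1]
finger_gap: 34.7
```

```bash
python3 snap.py l wrist,side
```

```text
15.7 [ 488.4 -412.1  178.5] [[0.136, 0.991, 0.007], [0.991, -0.136, -0.005], [-0.004, 0.008, -1.0]] 34.95570454494512 [ 1.4 -2.   6.2] [ 0.16  0.44  0.62  1.54 -0.27  1.24  2.26]
```

View pics/l_wrist.png

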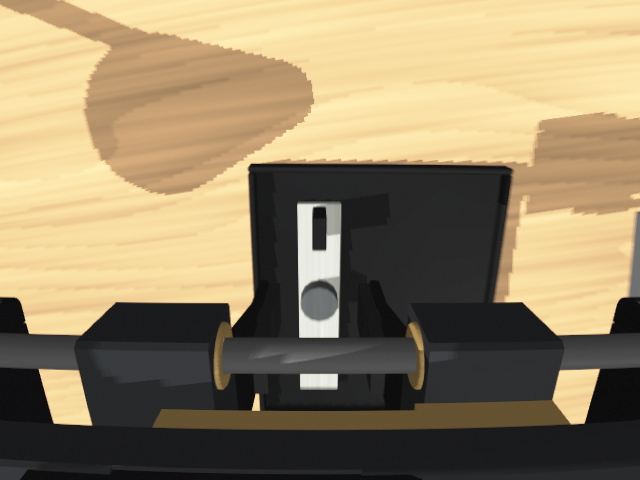

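View pics/l_side.png

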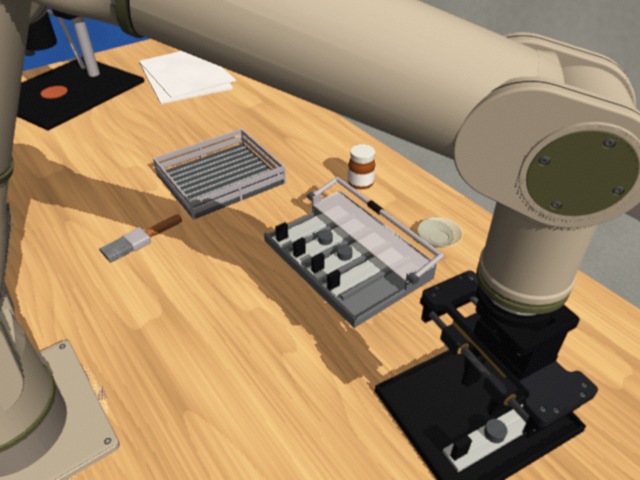

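Request:
carry_out(dp=[[0,0,0],[0,0,0],[0.05,0.01,0],[0.09,0.014,0],[0.1,0.014,0],[0.1,0.014,0],[0.1,0.014,0],[0.1,0.014,0],[0.1,0.014,0],[0.1,0.014,0],[0.1,0.014,0],[0.1,0.014,0],[0.075,0.014,0],[0,0,0.1],[0,0,0],[0,0,0]], rotation=[[0,0,-0.038],[0,0,-0.038],[0,0,0],[0,0,0],[0,0,0],[0,0,0],[0,0,0],[0,0,0],[0,0,0],[0,0,0],[0,0,0],[0,0,0],[0,0,0],[0,0,0],[0,0,0],[0,0,0]], hand=0.1)

```text
clock: 17.35
tcp_pos: [539.6, -3.8, 129.1]
orientation: [[-0.015, 1.0, -0.002], [1.0, 0.015, -0.001], [-0.001, -0.002, -1.0]]
wrist_force: [-1.0, -0.0, 0.5]
finger_gap: 39.3
```

```bash
python3 snap.py m wrist
```

```text
17.35 [539.6  -3.8 129.1] [[-0.015, 1.0, -0.002], [1.0, 0.015, -0.001], [-0.001, -0.002, -1.0]] 39.299422491697534 [-1.  -0.   0.5] [-0.42  0.24  0.39  1.84 -0.1   1.08  1.59]
```

View pics/m_wrist.png

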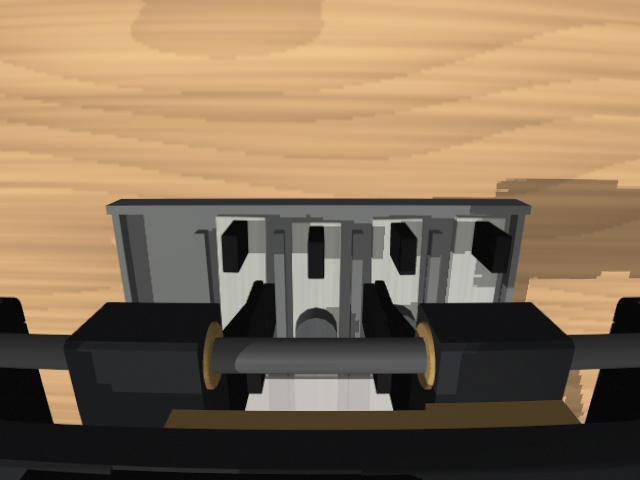

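Request:
carry_out(dp=[[-0.003,0.003,0.06],[0,0,0.08],[0,0,0.06],[0,0,0.03],[0,0,0]], rotation=[[0,0,0],[0,0,0],[0,0,0],[0,0,0],[0,0,0]])

```text
clock: 17.9
tcp_pos: [541.1, -4.6, 36.6]
orientation: [[-0.015, 1.0, -0.001], [1.0, 0.015, -0.0], [-0.0, -0.001, -1.0]]
wrist_force: [-0.6, -0.4, -0.4]
finger_gap: 39.1
```

Request:
carry_out(dp=[[0,0,0],[0,0,0],[0,0,0],[0,0,0],[0,0,0]], rotation=[[0,0,0],[0,0,0],[0,0,0],[0,0,0],[0,0,0]], hand=1)

```text
clock: 18.4
tcp_pos: [541.6, -4.1, 37.2]
orientation: [[-0.016, 1.0, 0.001], [1.0, 0.016, 0.0], [0.0, 0.001, -1.0]]
wrist_force: [-0.4, -1.0, 4.3]
finger_gap: 10.1
```

Request:
carry_out(dp=[[0,0.003,-0.019],[0,0.003,-0.019],[0,0.003,-0.02],[0,0.003,-0.02],[0,0,0]], rotation=[[0.0213,0,0],[0.0213,0,0],[0.0213,0,0],[0.0213,0,0],[0,0,0]])

```text
clock: 18.9
tcp_pos: [549.1, -3.7, 67.8]
orientation: [[-0.017, 0.985, -0.17], [1.0, 0.016, -0.003], [-0.0, -0.17, -0.986]]
wrist_force: [-0.3, 0.0, -2.6]
finger_gap: 9.6
```

Request:
carry_out(dp=[[0,-0.026,0.0045],[0,-0.052,0.009],[0,-0.052,0.009],[0,-0.052,0.009],[0,-0.03,0.005],[0,0,0]], rotation=[[0,0,0],[0,0,0],[0,0,0],[0,0,0],[0,0,0],[0,0,0]])

```text
clock: 19.5
tcp_pos: [459.2, -5.3, 67.0]
orientation: [[-0.016, 0.985, -0.171], [1.0, 0.016, -0.002], [0.001, -0.171, -0.985]]
wrist_force: [0.4, -0.9, -2.3]
finger_gap: 9.7
```

Request:
carry_out(dp=[[0,-0.012,-0.07],[0,-0.012,-0.07],[0,0,-0.02],[0,0,0]], rotation=[[0,0,0],[-0.0425,0,0],[-0.0425,0,0],[0,0,0]])

```text
clock: 19.9
tcp_pos: [462.4, -5.2, 133.5]
orientation: [[-0.016, 1.0, 0.004], [1.0, 0.016, 0.002], [0.002, 0.004, -1.0]]
wrist_force: [-0.1, -0.2, -2.5]
finger_gap: 9.9
```

```bash
python3 snap.py n side,wrist
```

```text
19.95 [462.1  -4.9 132.6] [[-0.017, 1.0, -0.0], [1.0, 0.017, 0.002], [0.002, -0.0, -1.0]] 9.766625997455765 [-0.6  1.2 -1.9] [-0.46  0.06  0.38  2.03 -0.03  1.06  1.53]
```

View pics/n_side.png

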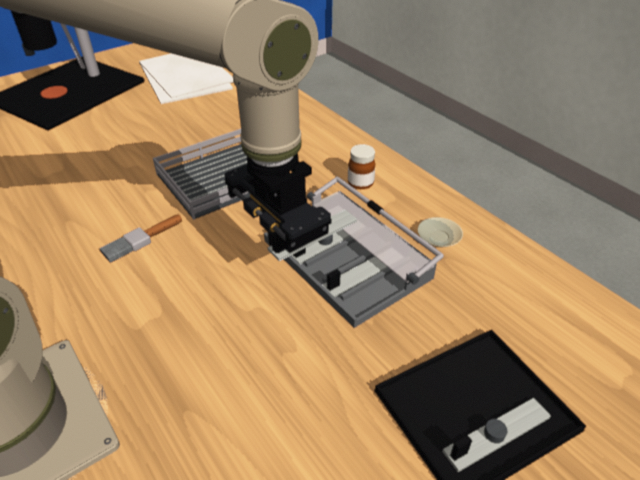

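View pics/n_wrist.png

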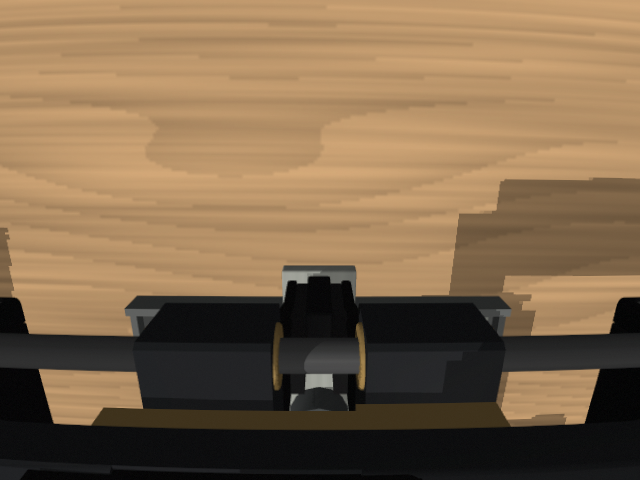

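Request:
carry_out(dp=[[-0.05,0.006,0],[-0.09,0.007,0],[-0.1,0.007,0],[-0.1,0.006,0],[-0.1,0.007,0],[-0.1,0.007,0],[-0.1,0.006,0],[-0.1,0.007,0],[-0.1,0.007,0],[-0.041,0.006,0],[0,0,0],[0,0,0],[0,0,0]], rotation=[[0,0,0],[0,0,0],[0,0,0],[0,0,0],[0,0,0],[0,0,0],[0,0,0],[0,0,0],[0,0,0],[0,0,0],[0,0,0.038],[0,0,0.038],[0,0,0]])

```text
clock: 21.3
tcp_pos: [494.6, -357.1, 130.3]
orientation: [[0.136, 0.991, -0.005], [0.991, -0.136, 0.001], [0.0, -0.005, -1.0]]
wrist_force: [0.0, -0.3, -2.6]
finger_gap: 9.9
```

```bash
python3 snap.py p wrist,side
```

```text
21.35 [ 494.7 -356.9  130.6] [[0.133, 0.991, -0.004], [0.991, -0.133, 0.001], [0.0, -0.004, -1.0]] 9.855167877132672 [-0.3 -0.7 -2.2] [ 0.05  0.44  0.64  1.66 -0.28  1.14  2.2 ]
```

View pics/p_wrist.png

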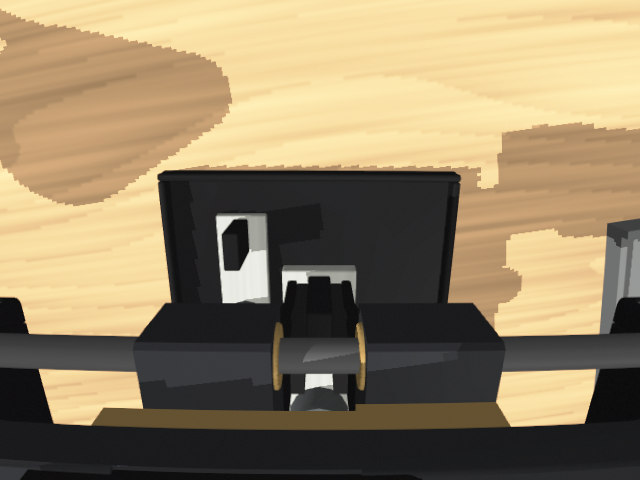

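Held level and alongside the first carrier. Lowering.

Request:
carry_out(dp=[[0,0,0.08],[0,0,0.08],[0,0,0.05],[0,0,0.02],[0,0,0.005],[0,0,0.004],[0,0,0]], rotation=[[0,0,0],[0,0,0],[0,0,0],[0,0,0],[0,0,0],[0,0,0],[0,0,0]])

```text
clock: 22.1
tcp_pos: [495.3, -357.5, 37.5]
orientation: [[0.135, 0.991, 0.001], [0.991, -0.135, -0.001], [-0.001, 0.001, -1.0]]
wrist_force: [-0.2, -0.3, -2.7]
finger_gap: 9.5
```

Request:
carry_out(dp=[[0,0,0],[0,0,0],[0,0,0],[0,0,-0.03],[0,0,-0.1],[0,0,-0.1],[0,0,-0.1]], rotation=[[0,0,0],[0,0,0],[0,0,0],[0,0,0],[0,0,0],[0,0,0],[0,0,0]], hand=0.2)

```text
clock: 22.8
tcp_pos: [494.6, -357.4, 171.2]
orientation: [[0.136, 0.991, -0.0], [0.991, -0.136, -0.0], [-0.0, -0.0, -1.0]]
wrist_force: [0.0, -0.3, 0.1]
finger_gap: 34.6
```

```bash
python3 snap.py q wrist,side
```

```text
22.85 [ 496.8 -359.5  178.2] [[0.136, 0.991, 0.007], [0.991, -0.136, -0.004], [-0.003, 0.008, -1.0]] 34.39901951740622 [ 2.1 -1.7  5.8] [ 0.03  0.39  0.66  1.61 -0.25  1.22  2.18]
```

View pics/q_wrist.png

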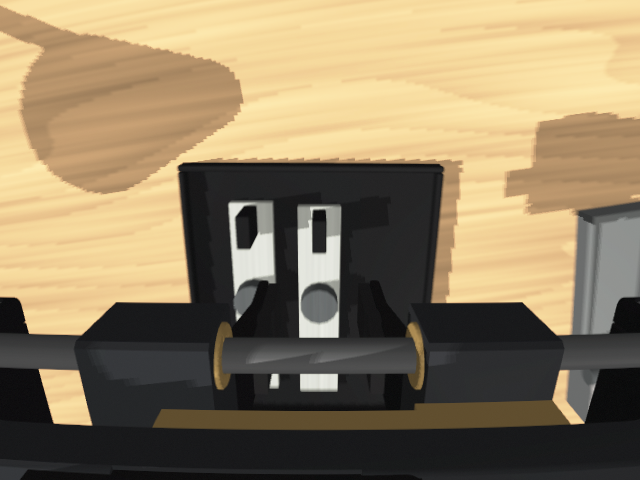

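View pics/q_side.png

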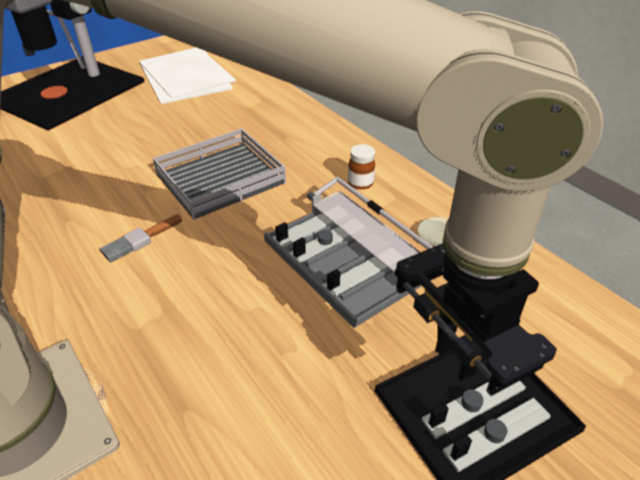

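Request:
carry_out(dp=[[0,0,0],[0,0,0],[0.05,0.01,0],[0.09,0.012,0],[0.1,0.012,0],[0.1,0.012,0],[0.1,0.012,0],[0.1,0.012,0],[0.1,0.012,0],[0.1,0.012,0],[0.1,0.012,0],[0.1,0.012,0],[0.08,0.01,0],[0,0,0.1],[0,0,0],[0,0,0]], rotation=[[0,0,-0.038],[0,0,-0.038],[0,0,0],[0,0,0],[0,0,0],[0,0,0],[0,0,0],[0,0,0],[0,0,0],[0,0,0],[0,0,0],[0,0,0],[0,0,0],[0,0,0],[0,0,0],[0,0,0]], hand=0.1)

```text
clock: 24.5
tcp_pos: [539.0, 50.5, 128.9]
orientation: [[-0.015, 1.0, -0.002], [1.0, 0.015, -0.001], [-0.001, -0.002, -1.0]]
wrist_force: [-0.0, -0.8, 0.9]
finger_gap: 39.2
```

```bash
python3 snap.py r wrist
```

```text
24.5 [539.   50.5 128.9] [[-0.015, 1.0, -0.002], [1.0, 0.015, -0.001], [-0.001, -0.002, -1.0]] 39.173552621552844 [-0.  -0.8  0.9] [-0.54  0.25  0.41  1.84 -0.11  1.08  1.5 ]
```

View pics/r_wrist.png

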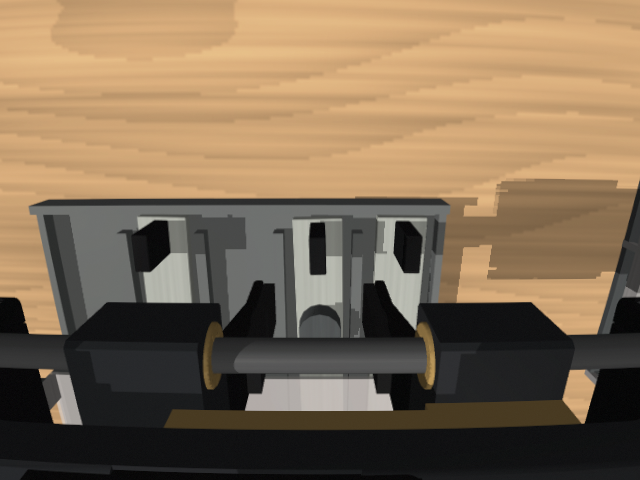

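Request:
carry_out(dp=[[-0.002,0,0.06],[0,0,0.08],[0,0,0.06],[0,0,0.03],[0,0,0]], rotation=[[0,0,0],[0,0,0],[0,0,0],[0,0,0],[0,0,0]])

```text
clock: 25.05
tcp_pos: [539.2, 50.1, 36.6]
orientation: [[-0.015, 1.0, -0.002], [1.0, 0.015, -0.0], [-0.0, -0.002, -1.0]]
wrist_force: [0.0, 0.3, 1.5]
finger_gap: 39.0
```

Request:
carry_out(dp=[[0,0,0],[0,0,0],[0,0,0],[0,0,0],[0,0,0]], rotation=[[0,0,0],[0,0,0],[0,0,0],[0,0,0],[0,0,0]], hand=1)

```text
clock: 25.55
tcp_pos: [539.7, 50.9, 37.1]
orientation: [[-0.016, 1.0, -0.0], [1.0, 0.016, 0.0], [0.0, 0.0, -1.0]]
wrist_force: [-1.0, 0.3, 4.2]
finger_gap: 10.0
```

Request:
carry_out(dp=[[0,0.003,-0.019],[0,0.003,-0.019],[0,0.003,-0.02],[0,0.003,-0.02],[0,0,0]], rotation=[[0.0213,0,0],[0.0213,0,0],[0.0213,0,0],[0.0213,0,0],[0,0,0]])

```text
clock: 26.05
tcp_pos: [547.3, 50.9, 67.8]
orientation: [[-0.016, 0.985, -0.17], [1.0, 0.016, -0.003], [-0.0, -0.17, -0.985]]
wrist_force: [0.0, -0.8, -1.3]
finger_gap: 9.8
```

Request:
carry_out(dp=[[0,-0.026,0.0045],[0,-0.052,0.009],[0,-0.052,0.009],[0,-0.052,0.009],[0,-0.03,0.005],[0,0,0]], rotation=[[0,0,0],[0,0,0],[0,0,0],[0,0,0],[0,0,0],[0,0,0]])

```text
clock: 26.65
tcp_pos: [457.4, 49.5, 67.0]
orientation: [[-0.017, 0.985, -0.171], [1.0, 0.016, -0.002], [0.001, -0.172, -0.985]]
wrist_force: [-0.6, 1.0, -1.8]
finger_gap: 9.8
```

Request:
carry_out(dp=[[0,-0.012,-0.07],[0,-0.012,-0.07],[0,0,-0.02],[0,0,0]], rotation=[[0,0,0],[-0.0425,0,0],[-0.0425,0,0],[0,0,0]])

```text
clock: 27.05
tcp_pos: [460.6, 49.8, 133.5]
orientation: [[-0.017, 1.0, 0.003], [1.0, 0.017, 0.002], [0.002, 0.003, -1.0]]
wrist_force: [-0.4, 0.6, -1.3]
finger_gap: 9.8
```

```bash
python3 snap.py s side,wrist; python3 -c "
import cv2,numpy as np
a=cv2.imread('pics/s_side.png');b=cv2.imread('pics/s_wrist.png')
cv2.imwrite('pics/s2.png',cv2.resize(np.hstack([a,b]),(800,300)))"
```

```text
27.1 [460.3  49.9 132.6] [[-0.017, 1.0, -0.001], [1.0, 0.017, 0.002], [0.002, -0.001, -1.0]] 9.64376478583414 [-0.3  0.  -1.7] [-0.59  0.06  0.4   2.02 -0.03  1.06  1.41]
```

View pics/s2.png

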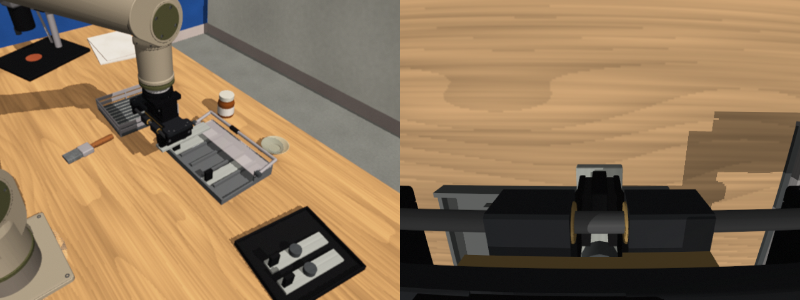

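Request:
carry_out(dp=[[-0.05,0.009,0],[-0.09,0.009,0],[-0.1,0.009,0],[-0.1,0.009,0],[-0.1,0.009,0],[-0.1,0.009,0],[-0.1,0.009,0],[-0.1,0.009,0],[-0.1,0.009,0],[-0.049,0.008,0],[0,0,0],[0,0,0],[0,0,0]], rotation=[[0,0,0],[0,0,0],[0,0,0],[0,0,0],[0,0,0],[0,0,0],[0,0,0],[0,0,0],[0,0,0],[0,0,0],[0,0,0.038],[0,0,0.038],[0,0,0]])

```text
clock: 28.45
tcp_pos: [502.0, -305.6, 130.5]
orientation: [[0.137, 0.991, -0.005], [0.991, -0.137, 0.001], [-0.0, -0.005, -1.0]]
wrist_force: [0.1, 0.9, -2.3]
finger_gap: 10.2
```

```bash
python3 snap.py t wrist,side
```

```text
28.5 [ 502.1 -305.4  130.8] [[0.134, 0.991, -0.004], [0.991, -0.134, 0.0], [-0.0, -0.004, -1.0]] 9.708224214704455 [ 0.   0.  -1.8] [-0.08  0.39  0.67  1.72 -0.27  1.13  2.11]
```

View pics/t_wrist.png

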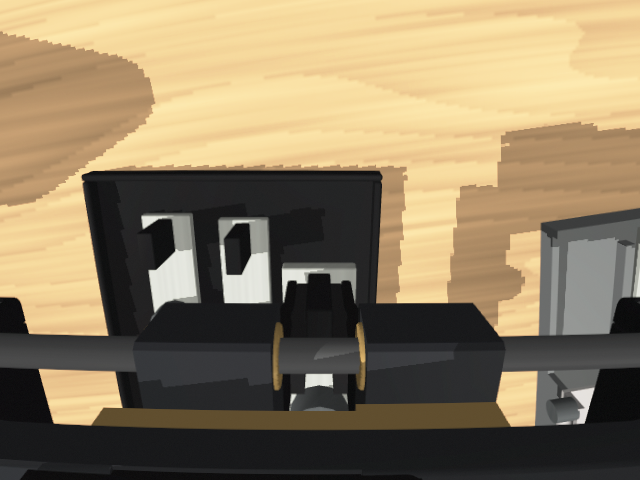

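Request:
carry_out(dp=[[0,0,0.08],[0,0,0.08],[0,0,0.05],[0,0,0.02],[0,0,0.005],[0,0,0.004],[0,0,0]], rotation=[[0,0,0],[0,0,0],[0,0,0],[0,0,0],[0,0,0],[0,0,0],[0,0,0]])

```text
clock: 29.25
tcp_pos: [502.7, -305.7, 37.5]
orientation: [[0.135, 0.991, 0.0], [0.991, -0.135, -0.0], [-0.0, 0.0, -1.0]]
wrist_force: [-0.6, -0.0, -1.7]
finger_gap: 9.5
```

Request:
carry_out(dp=[[0,0,0],[0,0,0],[0,0,0],[0,0,-0.03],[0,0,-0.1],[0,0,-0.1],[0,0,-0.1]], rotation=[[0,0,0],[0,0,0],[0,0,0],[0,0,0],[0,0,0],[0,0,0],[0,0,0]], hand=0.2)

```text
clock: 29.95
tcp_pos: [502.0, -305.7, 171.0]
orientation: [[0.136, 0.991, -0.001], [0.991, -0.136, -0.0], [-0.0, -0.001, -1.0]]
wrist_force: [0.2, -0.2, -0.2]
finger_gap: 34.7
```

```bash
python3 snap.py u wrist,side
```

```text
30.0 [ 504.4 -307.6  177.8] [[0.137, 0.991, 0.007], [0.991, -0.137, -0.003], [-0.002, 0.008, -1.0]] 34.89538547097011 [ 2.1 -2.3  6.1] [-0.1   0.34  0.7   1.68 -0.23  1.2   2.09]
```

View pics/u_wrist.png

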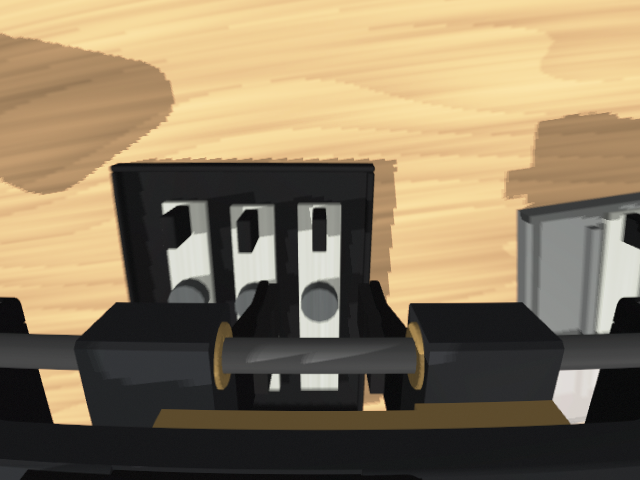

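View pics/u_side.png

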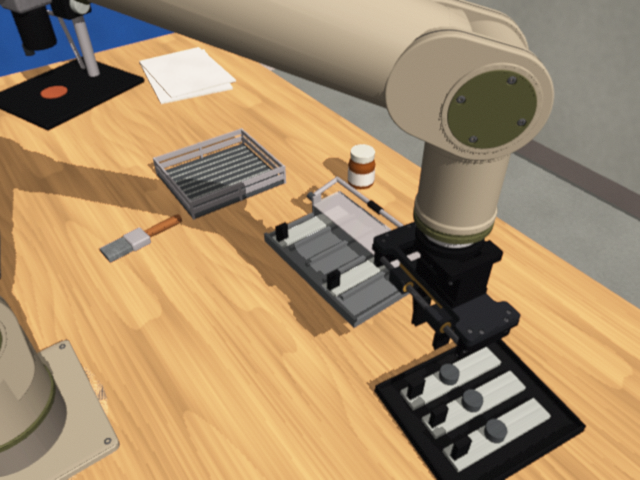

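Request:
carry_out(dp=[[0,0,0],[0,0,0],[0.05,0.012,0],[0.09,0.015,0],[0.1,0.016,0],[0.1,0.016,0],[0.1,0.016,0],[0.1,0.016,0],[0.085,0.013,0.03],[0,0,0.07],[0,0,0],[0,0,0]], rotation=[[0,0,-0.038],[0,0,-0.038],[0,0,0],[0,0,0],[0,0,0],[0,0,0],[0,0,0],[0,0,0],[0,0,0],[0,0,0],[0,0,0],[0,0,0]], hand=0.1)

```text
clock: 31.25
tcp_pos: [539.5, -55.8, 129.0]
orientation: [[-0.015, 1.0, -0.002], [1.0, 0.015, -0.001], [-0.001, -0.002, -1.0]]
wrist_force: [0.3, -0.6, 0.9]
finger_gap: 39.2
```

```bash
python3 snap.py v wrist
```

```text
31.25 [539.5 -55.8 129. ] [[-0.015, 1.0, -0.002], [1.0, 0.015, -0.001], [-0.001, -0.002, -1.0]] 39.17745817119779 [ 0.3 -0.6  0.9] [-0.45  0.26  0.54  1.84 -0.15  1.08  1.73]
```

View pics/v_wrist.png

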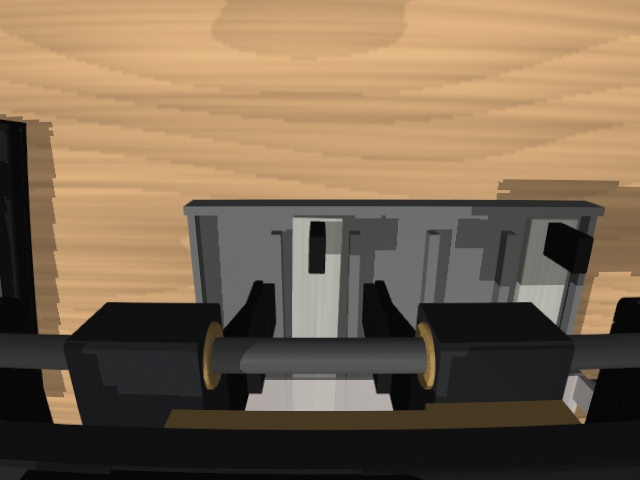

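Request:
carry_out(dp=[[-0.002,-0.002,0.06],[0,0,0.08],[0,0,0.06],[0,0,0.03],[0,0,0]], rotation=[[0,0,0],[0,0,0],[0,0,0],[0,0,0],[0,0,0]])

```text
clock: 31.8
tcp_pos: [538.6, -56.4, 36.3]
orientation: [[-0.015, 1.0, -0.002], [1.0, 0.015, -0.0], [-0.0, -0.002, -1.0]]
wrist_force: [-0.5, 0.3, 1.2]
finger_gap: 39.3
```

Request:
carry_out(dp=[[0,0,0],[0,0,0],[0,0,0],[0,0,0],[0,0,0]], rotation=[[0,0,0],[0,0,0],[0,0,0],[0,0,0],[0,0,0]], hand=1)

```text
clock: 32.3
tcp_pos: [539.3, -55.7, 37.1]
orientation: [[-0.016, 1.0, -0.0], [1.0, 0.016, 0.0], [0.0, -0.0, -1.0]]
wrist_force: [-0.4, -0.7, 3.6]
finger_gap: 10.1
```

Request:
carry_out(dp=[[0,0.003,-0.019],[0,0.003,-0.019],[0,0.003,-0.02],[0,0.003,-0.02],[0,0,0]], rotation=[[0.0213,0,0],[0.0213,0,0],[0.0213,0,0],[0.0213,0,0],[0,0,0]])

```text
clock: 32.8
tcp_pos: [547.0, -55.3, 67.8]
orientation: [[-0.017, 0.985, -0.17], [1.0, 0.017, -0.003], [-0.0, -0.17, -0.985]]
wrist_force: [-0.2, 0.5, -1.8]
finger_gap: 9.8
```

Request:
carry_out(dp=[[0,-0.026,0.0045],[0,-0.052,0.009],[0,-0.052,0.009],[0,-0.052,0.009],[0,-0.03,0.005],[0,0,0]], rotation=[[0,0,0],[0,0,0],[0,0,0],[0,0,0],[0,0,0],[0,0,0]])

```text
clock: 33.4
tcp_pos: [457.0, -56.9, 66.9]
orientation: [[-0.016, 0.985, -0.172], [1.0, 0.016, -0.001], [0.001, -0.172, -0.985]]
wrist_force: [-1.4, 0.4, -1.4]
finger_gap: 9.8
```

Request:
carry_out(dp=[[0,-0.012,-0.07],[0,-0.012,-0.07],[0,0,-0.06],[0,0,0]], rotation=[[0,0,0],[-0.0425,0,0],[-0.0425,0,0],[0,0,0]])

```text
clock: 33.8
tcp_pos: [462.7, -57.0, 151.0]
orientation: [[-0.015, 1.0, 0.007], [1.0, 0.015, 0.003], [0.003, 0.007, -1.0]]
wrist_force: [0.5, 0.4, -0.8]
finger_gap: 10.1
```

```bash
python3 snap.py w side,wrist; python3 -c "
import cv2,numpy as np
a=cv2.imread('pics/w_side.png');b=cv2.imread('pics/w_wrist.png')
cv2.imwrite('pics/w2.png',cv2.resize(np.hstack([a,b]),(800,300)))"
```

```text
33.85 [462.1 -56.5 149.4] [[-0.017, 1.0, 0.002], [1.0, 0.017, 0.002], [0.002, 0.002, -1.0]] 9.511978545346167 [ 0.2  0.2 -1. ] [-0.51  0.04  0.55  2.01 -0.03  1.1   1.64]
```

View pics/w2.png

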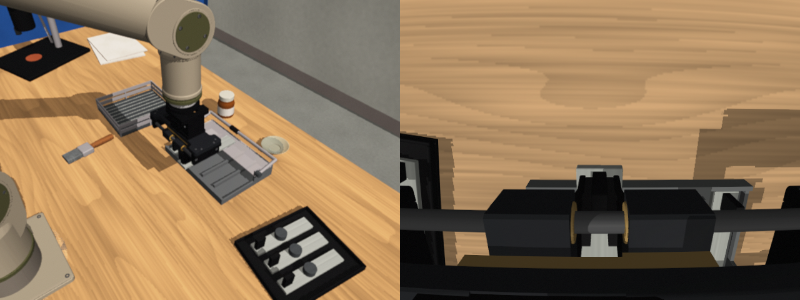

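Request:
carry_out(dp=[[0.05,0.005,0],[0.09,0.005,0],[0.1,0.005,0],[0.1,0.005,0],[0.1,0.005,0],[0.1,0.005,0],[0.1,0.005,0],[0.1,0.005,0],[0.1,0.005,0],[0.1,0.005,0],[0.1,0.005,0],[0.1,0.005,0],[0.069,0.005,0],[0,0,0],[0,0,0]], rotation=[[0,0,0],[0,0,0],[0,0,0],[0,0,0],[0,0,0],[0,0,0],[0,0,0],[0,0,0],[0,0,0],[0,0,0],[0,0,0],[0,0,0],[0,0,0],[0,0,0.024],[0,0,0]])

```text
clock: 35.4
tcp_pos: [479.1, 427.5, 144.8]
orientation: [[0.031, 1.0, -0.005], [1.0, -0.031, -0.004], [-0.004, -0.005, -1.0]]
wrist_force: [0.8, 0.0, -0.9]
finger_gap: 9.7
```

```bash
python3 snap.py x wrist,side
```

```text
35.45 [479.6 426.5 145.4] [[0.031, 1.0, -0.004], [1.0, -0.031, -0.003], [-0.003, -0.004, -1.0]] 9.999931023481281 [ 0.7  0.3 -1.6] [-0.98  0.44  0.24  1.54 -0.11  1.19  0.82]
```

View pics/x_wrist.png

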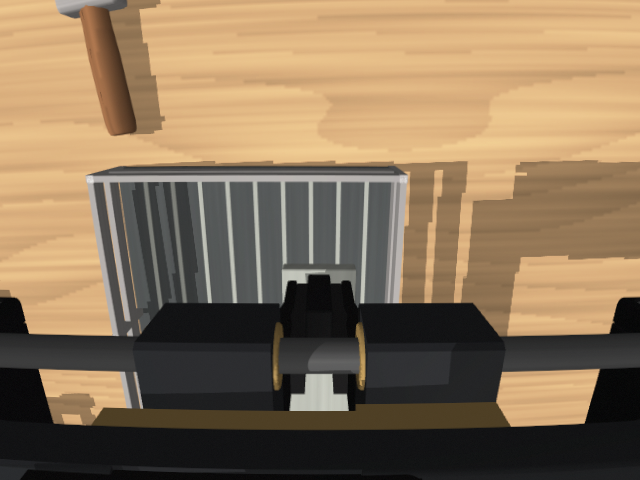

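View pics/x_side.png

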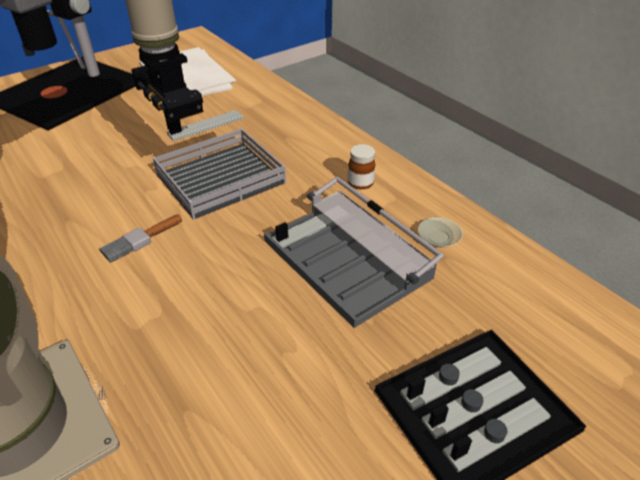

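Run:
```python
from workcell import env
from h import *
import pickle
c=env.calibration("wrist"); o=pickle.load(open("pics/x_wrist.pkl","rb"))
a=onz(c,(90,178),46,o);b=onz(c,(406,174),46,o); d=b-a; yaw=np.arctan2(-d[0],d[1]); m=(a+b)/2
print(a,b,np.linalg.norm(d),yaw, m[:2]+115*np.array([np.cos(yaw),np.sin(yaw)]))
```

```text
[429.95505973 285.79952069  46.        ] [434.27893932 481.77135809  46.        ] 196.01953216255018 -0.022060201206074832 [547.08901814 381.24872201]
```

Request:
carry_out(dp=[[0,0,0.08],[0,0,0.1],[0,0,0.06],[0,0,0.02],[0,0,0.005],[0,0,0.004],[0,0,0]], rotation=[[0,0,0],[0,0,0],[0,0,0],[0,0,0],[0,0,0],[0,0,0],[0,0,0]])

```text
clock: 36.2
tcp_pos: [480.6, 427.6, 42.0]
orientation: [[0.032, 0.999, -0.0], [0.999, -0.032, 0.002], [0.002, -0.0, -1.0]]
wrist_force: [-0.5, 0.2, -1.1]
finger_gap: 9.9
```

Request:
carry_out(dp=[[0,0,0.006],[0,0,0.006],[0,0,0]], rotation=[[0,0,0],[0,0,0],[0,0,0]])

```text
clock: 36.5
tcp_pos: [480.1, 427.4, 36.2]
orientation: [[0.032, 0.999, -0.001], [0.999, -0.032, 0.001], [0.001, -0.001, -1.0]]
wrist_force: [0.6, 0.8, -0.3]
finger_gap: 9.7
```

Request:
carry_out(dp=[[0,0,0],[0,0,0],[0,0,0],[0,0,-0.03],[0,0,-0.1],[0,0,-0.1],[0,0,-0.1]], rotation=[[0,0,0],[0,0,0],[0,0,0],[0,0,0],[0,0,0],[0,0,0],[0,0,0]], hand=0.2)

```text
clock: 37.2
tcp_pos: [480.1, 426.9, 170.3]
orientation: [[0.032, 0.999, -0.001], [0.999, -0.032, 0.0], [0.0, -0.001, -1.0]]
wrist_force: [0.0, 1.0, 0.9]
finger_gap: 34.9
```

```bash
python3 snap.py y wrist,side
```

```text
37.25 [482.4 428.9 178. ] [[0.032, 0.999, 0.005], [0.999, -0.032, 0.007], [0.008, 0.005, -1.0]] 34.84315326681576 [2.  1.4 5.8] [-0.98  0.41  0.24  1.5  -0.1   1.23  0.81]
```

View pics/y_wrist.png

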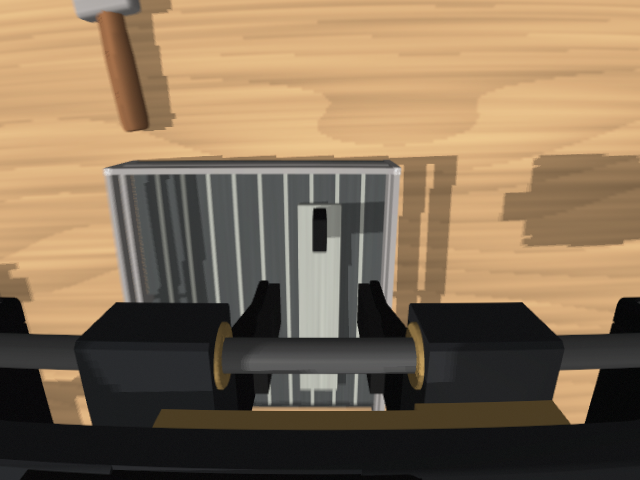

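View pics/y_side.png

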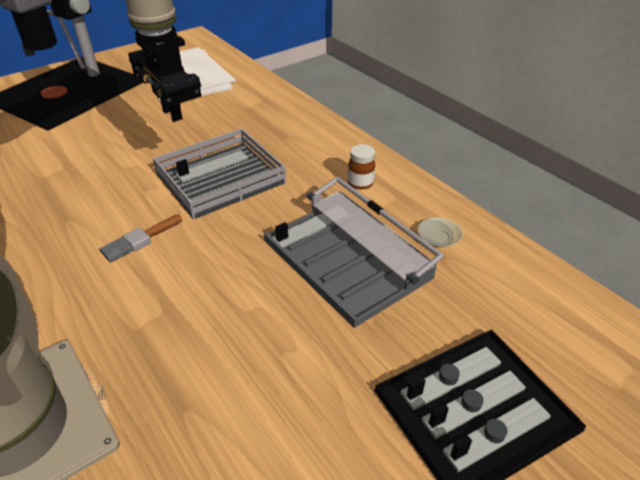

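Request:
carry_out(dp=[[0,0,0],[-0.05,0.014,0],[-0.09,0.014,0],[-0.1,0.015,0],[-0.1,0.015,0],[-0.1,0.015,0],[-0.1,0.015,0],[-0.1,0.015,0],[-0.1,0.014,0],[-0.066,0.013,0.03],[0,0,0.07],[0,0,0],[0,0,0]], rotation=[[0,0,-0.024],[0,0,0],[0,0,0],[0,0,0],[0,0,0],[0,0,0],[0,0,0],[0,0,0],[0,0,0],[0,0,0],[0,0,0],[0,0,0],[0,0,0]], hand=0.1)

```text
clock: 38.6
tcp_pos: [536.8, 105.4, 128.0]
orientation: [[-0.016, 1.0, -0.003], [1.0, 0.016, -0.0], [-0.0, -0.003, -1.0]]
wrist_force: [-0.1, -0.1, -0.3]
finger_gap: 38.9
```

```bash
python3 snap.py z wrist
```

```text
38.6 [536.8 105.4 128. ] [[-0.016, 1.0, -0.003], [1.0, 0.016, -0.0], [-0.0, -0.003, -1.0]] 38.89871225424646 [-0.1 -0.1 -0.3] [-0.61  0.26  0.39  1.82 -0.11  1.08  1.4 ]
```

View pics/z_wrist.png

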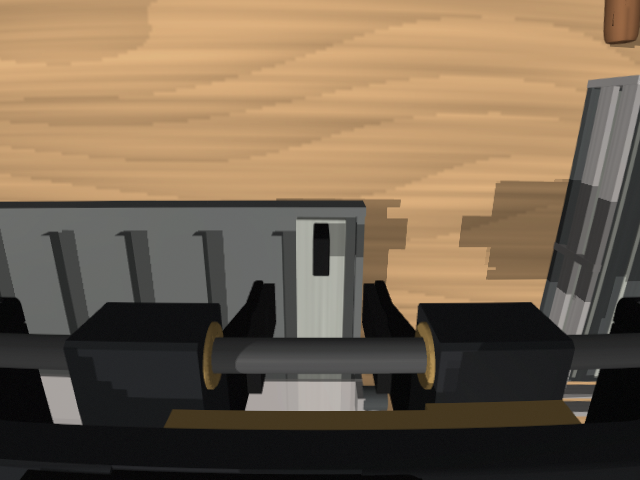

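Request:
carry_out(dp=[[0.003,0.001,0.06],[0,0,0.08],[0,0,0.06],[0,0,0.027],[0,0,0]], rotation=[[0,0,0],[0,0,0],[0,0,0],[0,0,0],[0,0,0]])

```text
clock: 39.15
tcp_pos: [537.2, 107.2, 36.6]
orientation: [[-0.017, 1.0, -0.003], [1.0, 0.017, -0.0], [-0.0, -0.003, -1.0]]
wrist_force: [-0.3, 0.3, -0.3]
finger_gap: 38.9
```

Request:
carry_out(dp=[[0,0,0],[0,0,0],[0,0,0],[0,0,0],[0,0,0]], rotation=[[0,0,0],[0,0,0],[0,0,0],[0,0,0],[0,0,0]], hand=1)

```text
clock: 39.65
tcp_pos: [537.8, 106.8, 37.3]
orientation: [[-0.016, 1.0, -0.001], [1.0, 0.016, 0.0], [0.0, -0.001, -1.0]]
wrist_force: [-0.3, -1.0, 2.8]
finger_gap: 10.1
```

Request:
carry_out(dp=[[0,0.003,-0.019],[0,0.003,-0.019],[0,0.003,-0.02],[0,0.003,-0.02],[0,0,0]], rotation=[[0.0213,0,0],[0.0213,0,0],[0.0213,0,0],[0.0213,0,0],[0,0,0]])

```text
clock: 40.15
tcp_pos: [545.5, 106.8, 68.1]
orientation: [[-0.016, 0.985, -0.17], [1.0, 0.016, -0.003], [-0.0, -0.17, -0.985]]
wrist_force: [-0.4, 0.4, -0.8]
finger_gap: 9.6
```

Request:
carry_out(dp=[[0,-0.026,0.0045],[0,-0.052,0.009],[0,-0.052,0.009],[0,-0.052,0.009],[0,-0.03,0.005],[0,0,0]], rotation=[[0,0,0],[0,0,0],[0,0,0],[0,0,0],[0,0,0],[0,0,0]])

```text
clock: 40.75
tcp_pos: [455.6, 105.6, 67.3]
orientation: [[-0.017, 0.985, -0.172], [1.0, 0.017, -0.002], [0.001, -0.172, -0.985]]
wrist_force: [-0.3, 1.0, -1.7]
finger_gap: 9.8
```

Request:
carry_out(dp=[[0,-0.012,-0.07],[0,-0.012,-0.07],[0,0,-0.06],[0,0,0]], rotation=[[0,0,0],[-0.0425,0,0],[-0.0425,0,0],[0,0,0]])

```text
clock: 41.15
tcp_pos: [461.3, 106.2, 151.5]
orientation: [[-0.017, 1.0, 0.006], [1.0, 0.017, 0.004], [0.004, 0.006, -1.0]]
wrist_force: [-0.9, 0.1, -0.8]
finger_gap: 9.8
```

```bash
python3 snap.py A side,wrist; python3 -c "
import cv2,numpy as np
a=cv2.imread('pics/A_side.png');b=cv2.imread('pics/A_wrist.png')
cv2.imwrite('pics/A2.png',cv2.resize(np.hstack([a,b]),(800,300)))"
```

```text
41.2 [460.6 106.1 149.7] [[-0.017, 1.0, 0.001], [1.0, 0.017, 0.003], [0.003, 0.001, -1.0]] 9.77320431180785 [ 0.1  0.  -1.7] [-0.67  0.06  0.37  1.98 -0.03  1.1   1.29]
```

View pics/A2.png

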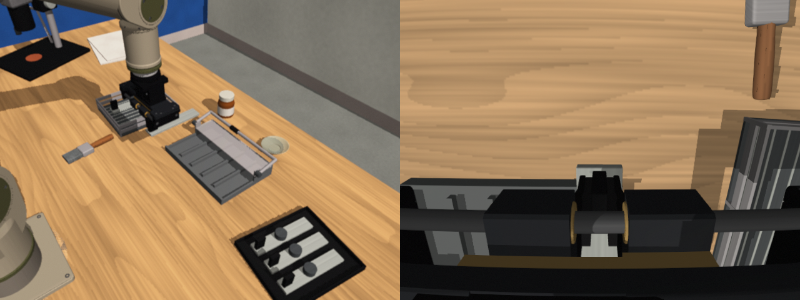

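Request:
carry_out(dp=[[0.05,0.007,0],[0.09,0.007,0],[0.1,0.007,0],[0.1,0.008,0],[0.1,0.008,0],[0.09,0.007,0],[0.061,0.007,0],[0,0,0],[0,0,0]], rotation=[[0,0,0],[0,0,0],[0,0,0],[0,0,0],[0,0,0],[0,0,0],[0,0,0],[0,0,0.024],[0,0,0]])

```text
clock: 42.15
tcp_pos: [476.5, 342.3, 145.9]
orientation: [[0.032, 0.999, -0.005], [0.999, -0.032, -0.003], [-0.003, -0.005, -1.0]]
wrist_force: [0.7, -0.7, -2.5]
finger_gap: 9.7
```

```bash
python3 snap.py B wrist,side
```

```text
42.2 [476.8 341.5 146.3] [[0.031, 1.0, -0.005], [1.0, -0.031, -0.003], [-0.003, -0.005, -1.0]] 9.978002564595851 [ 0.2 -0.9 -1.2] [-0.89  0.32  0.23  1.69 -0.08  1.15  0.9 ]
```

View pics/B_wrist.png

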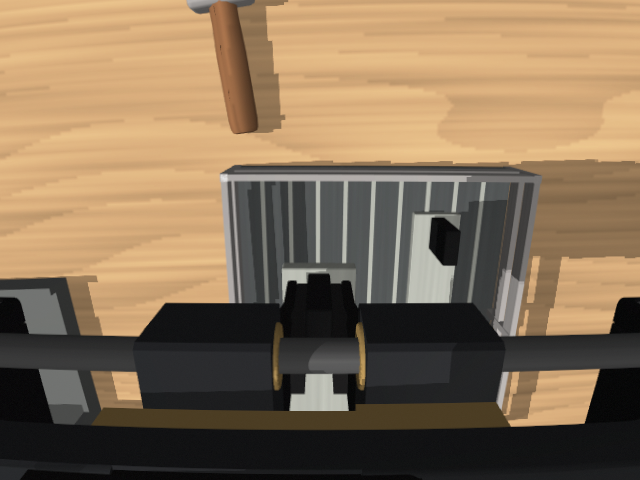

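Request:
carry_out(dp=[[0,0,0.08],[0,0,0.1],[0,0,0.06],[0,0,0.02],[0,0,0.01],[0,0,0.007],[0,0,0.005],[0,0,0]], rotation=[[0,0,0],[0,0,0],[0,0,0],[0,0,0],[0,0,0],[0,0,0],[0,0,0],[0,0,0]])

```text
clock: 43.05
tcp_pos: [477.4, 342.6, 36.5]
orientation: [[0.032, 0.999, -0.001], [0.999, -0.032, 0.001], [0.001, -0.001, -1.0]]
wrist_force: [0.3, -0.2, -0.8]
finger_gap: 10.0
```

Request:
carry_out(dp=[[0,0,0],[0,0,0],[0,0,0],[0,0,-0.03],[0,0,-0.1],[0,0,-0.1],[0,0,-0.1]], rotation=[[0,0,0],[0,0,0],[0,0,0],[0,0,0],[0,0,0],[0,0,0],[0,0,0]], hand=0.2)

```text
clock: 43.75
tcp_pos: [477.1, 342.0, 170.2]
orientation: [[0.032, 0.999, -0.002], [0.999, -0.032, 0.0], [0.0, -0.002, -1.0]]
wrist_force: [0.7, -0.0, 1.0]
finger_gap: 34.5
```

```bash
python3 snap.py C wrist,side,scene
```

```text
43.85 [479.7 343.9 174.7] [[0.032, 0.999, 0.005], [0.999, -0.032, 0.007], [0.007, 0.005, -1.0]] 34.314251770065106 [ 0.5  0.  -0. ] [-0.9   0.29  0.24  1.66 -0.08  1.19  0.9 ]
```

View pics/C_wrist.png

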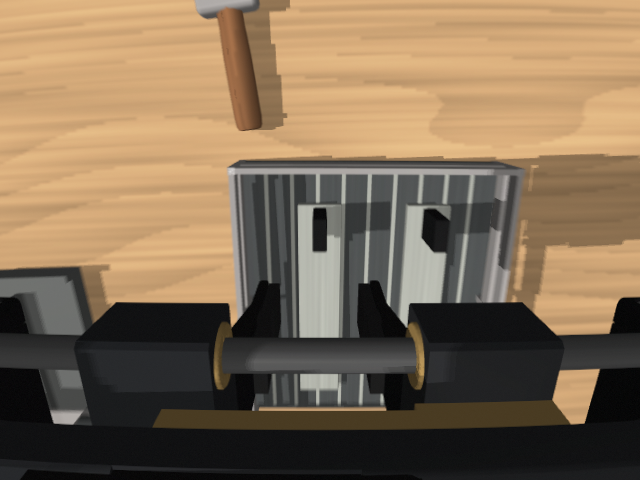

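View pics/C_side.png

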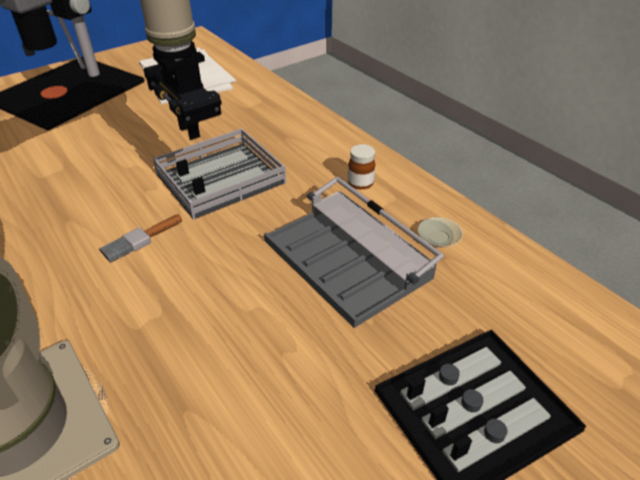

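Request:
carry_out(dp=[[0,0,0],[0,0,0],[0,0,0],[0,0,0],[0,0,0],[0,0,0],[0,0,0],[0,0,0],[0,0,0],[0,0,0],[0,0,0],[0,0,0],[0,0,0]], rotation=[[0,0,0.0635],[0,0,0.0635],[0,0,0.0635],[0,0,0.0635],[0,0,0.0635],[0,0,0.0635],[0,0,0.0635],[0,0,0.0635],[0,0,0.0635],[0,0,0.0635],[0,0,0.0635],[0,0,0.0635],[0,0,0]], hand=0.2)

```text
clock: 45.2
tcp_pos: [476.7, 342.0, 167.1]
orientation: [[1.0, 0.013, -0.003], [0.013, -1.0, -0.001], [-0.003, 0.001, -1.0]]
wrist_force: [-0.3, 0.4, 0.5]
finger_gap: 34.9
```

Request:
carry_out(dp=[[0.056,0.08,0],[0.056,0.08,0],[0.056,0.08,0],[0.056,0.08,0],[0.056,0.08,0],[0.056,0.08,0],[0.056,0.08,0],[0.056,0.08,0],[0.056,0.08,0],[0.055,0.08,0],[0,0,0],[0,0,0]], rotation=[[0,0,0],[0,0,0],[0,0,0],[0,0,0],[0,0,0],[0,0,0],[0,0,0],[0,0,0],[0,0,0],[0,0,0],[0,0,0],[0,0,0]])

```text
clock: 46.4
tcp_pos: [705.4, 24.4, 166.4]
orientation: [[1.0, 0.016, -0.003], [0.016, -1.0, -0.0], [-0.003, 0.0, -1.0]]
wrist_force: [0.2, 0.8, -0.6]
finger_gap: 34.7
```

```bash
python3 snap.py D wrist
```

```text
46.4 [705.4  24.4 166.4] [[1.0, 0.016, -0.003], [0.016, -1.0, -0.0], [-0.003, 0.0, -1.0]] 34.69127302273129 [ 0.2  0.8 -0.6] [-0.46  0.6   0.56  1.33 -0.32  1.3   0.12]
```

View pics/D_wrist.png

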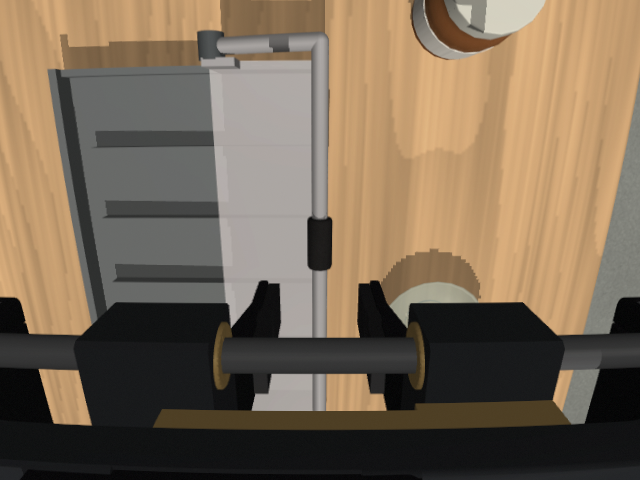

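Request:
carry_out(dp=[[0,0,0.08],[0,0,0.09],[0,0,0.065],[0,0,0],[0,0,0]], rotation=[[0,0,0],[0,0,0],[0,0,0],[0,0,0],[0,0,0]])

```text
clock: 46.95
tcp_pos: [705.2, 27.0, 73.9]
orientation: [[1.0, 0.017, -0.002], [0.017, -1.0, 0.001], [-0.002, -0.001, -1.0]]
wrist_force: [-0.3, -0.2, 1.1]
finger_gap: 34.9
```

Request:
carry_out(dp=[[0,0,0],[0,0,0],[0,0,0],[0,0,0],[0,0,0]], rotation=[[0,0,0],[0,0,0],[0,0,0],[0,0,0],[0,0,0]], hand=1)

```text
clock: 47.45
tcp_pos: [705.6, 25.7, 74.2]
orientation: [[1.0, 0.015, -0.001], [0.015, -1.0, 0.0], [-0.001, -0.001, -1.0]]
wrist_force: [-2.7, 0.9, 6.2]
finger_gap: 15.2
```

```bash
python3 snap.py E wrist
python3 - <<'E'
import numpy as np
t=np.linspace(3.2,-0.02,19); p=t-.298
x=-68*np.cos(p); z=68*np.sin(p)
print([[float(round(a/400,3)),0,float(round(-b/400,3))] for a,b in zip(np.diff(x),np.diff(z))],x[0],z[0])
E
```

```text
47.45 [705.6  25.7  74.2] [[1.0, 0.015, -0.001], [0.015, -1.0, 0.0], [-0.001, -0.001, -1.0]] 15.196595781459166 [-2.7  0.9  6.2] [-0.45  0.68  0.53  1.42 -0.36  1.14  0.14]
[[-0.01, 0, -0.029], [-0.015, 0, -0.027], [-0.019, 0, -0.023], [-0.023, 0, -0.02], [-0.026, 0, -0.015], [-0.029, 0, -0.01], [-0.03, 0, -0.005], [-0.03, 0, 0.0], [-0.03, 0, 0.006], [-0.028, 0, 0.011], [-0.026, 0, 0.016], [-0.023, 0, 0.02], [-0.019, 0, 0.024], [-0.014, 0, 0.027], [-0.009, 0, 0.029], [-0.004, 0, 0.03], [0.002, 0, 0.03], [0.007, 0, 0.03]] 66.05756106698688 16.13687162622604
```

View pics/E_wrist.png

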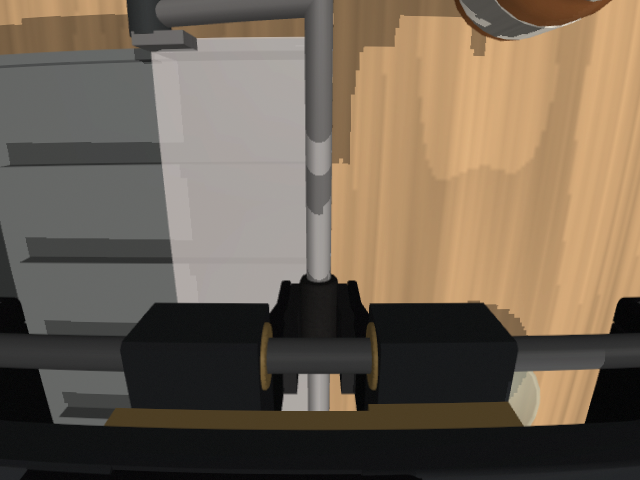

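Request:
carry_out(dp=[[-0.01,0,-0.029],[-0.015,0,-0.027],[-0.019,0,-0.023],[-0.023,0,-0.02],[-0.026,0,-0.015],[-0.029,0,-0.01],[-0.03,0,-0.005],[-0.03,0,0],[-0.03,0,0.006]], rotation=[[0,0,0],[0,0,0],[0,0,0],[0,0,0],[0,0,0],[0,0,0],[0,0,0],[0,0,0],[0,0,0]])

```text
clock: 48.4
tcp_pos: [623.9, 24.8, 126.2]
orientation: [[1.0, 0.015, 0.008], [0.015, -1.0, 0.002], [0.008, -0.001, -1.0]]
wrist_force: [6.2, 1.6, 6.2]
finger_gap: 15.2
```

Request:
carry_out(dp=[[-0.028,0,0.011],[-0.026,0,0.016],[-0.023,0,0.02],[-0.019,0,0.024],[-0.014,0,0.027],[-0.009,0,0.029],[-0.004,0,0.03],[0.002,0,0.03],[0.007,0,0.03],[0,0,0]], rotation=[[0,0,0],[0,0,0],[0,0,0],[0,0,0],[0,0,0],[0,0,0],[0,0,0],[0,0,0],[0,0,0],[0,0,0]])

```text
clock: 49.4
tcp_pos: [573.4, 24.4, 34.5]
orientation: [[1.0, 0.016, -0.005], [0.016, -1.0, 0.0], [-0.005, -0.001, -1.0]]
wrist_force: [-5.3, 3.1, -1.4]
finger_gap: 15.2
```

```bash
python3 snap.py F wrist,side; python3 -c "
import cv2
a=cv2.imread('pics/F_side.png');cv2.imwrite('pics/F2.png',cv2.resize(a[150:330,240:460],(780,638))[:600])"
```

```text
49.45 [573.3  24.3  35. ] [[1.0, 0.015, -0.006], [0.015, -1.0, 0.001], [-0.006, -0.001, -1.0]] 14.937563338797045 [-5.5  3.9 -1.9] [-0.56  0.47  0.54  1.82 -0.3   0.93  0.12]
```

View pics/F_wrist.png

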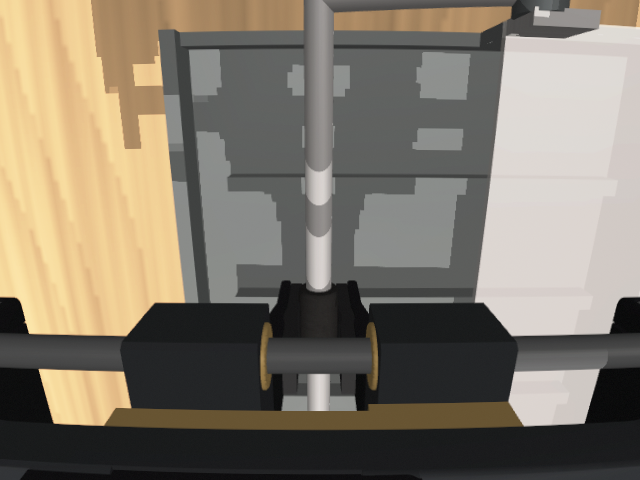

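View pics/F2.png

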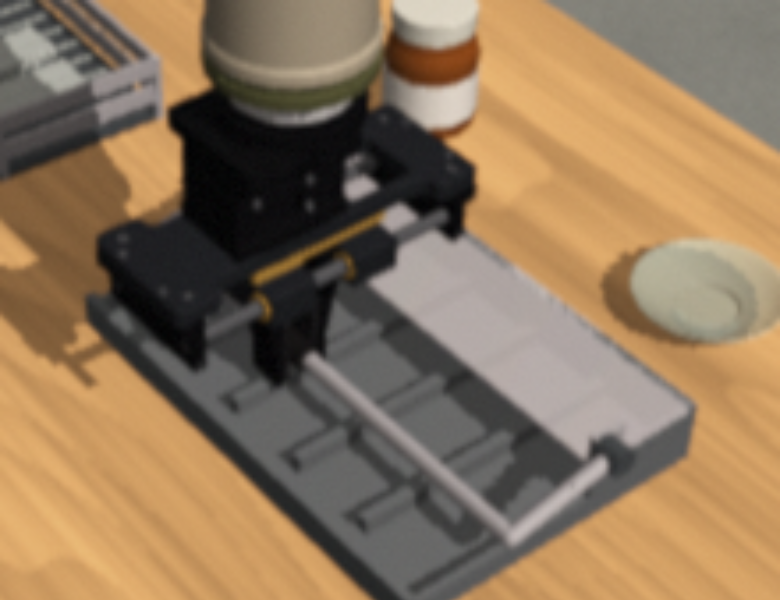

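Request:
carry_out(dp=[[0,0,0],[0,0,0],[0,0,0],[0,0,-0.06],[0,0,-0.06],[0,0,-0.06],[0,0,0]], rotation=[[0,0,0],[0,0,0],[0,0,0],[0,0,0],[0,0,0],[0,0,0],[0,0,0]], hand=0.3)

```text
clock: 50.2
tcp_pos: [577.3, 23.4, 111.5]
orientation: [[1.0, 0.014, 0.004], [0.014, -1.0, 0.001], [0.004, -0.001, -1.0]]
wrist_force: [1.0, 0.4, -0.3]
finger_gap: 30.4
```

Request:
carry_out(dp=[[0,0,0],[0,0,0],[0,0,0],[0,0,0],[0,0,0]], rotation=[[0,0,0],[0,0,0],[0,0,0],[0,0,0],[0,0,0]], hand=1)

```text
clock: 50.7
tcp_pos: [574.8, 23.6, 107.4]
orientation: [[1.0, 0.015, -0.003], [0.015, -1.0, -0.0], [-0.003, 0.0, -1.0]]
wrist_force: [-1.1, 0.7, 0.0]
finger_gap: 2.2
```

```bash
python3 snap.py G wrist,side; python3 -c "
import cv2
a=cv2.imread('pics/G_side.png');cv2.imwrite('pics/G2.png',cv2.resize(a[150:330,240:460],(780,638))[:600])"
```

```text
50.75 [574.9  23.6 107.5] [[1.0, 0.015, -0.002], [0.015, -1.0, -0.0], [-0.002, 0.0, -1.0]] 1.3515611014803133 [0.7 0.6 0.6] [-0.6   0.37  0.58  1.77 -0.23  1.07  0.08]
```

View pics/G_wrist.png

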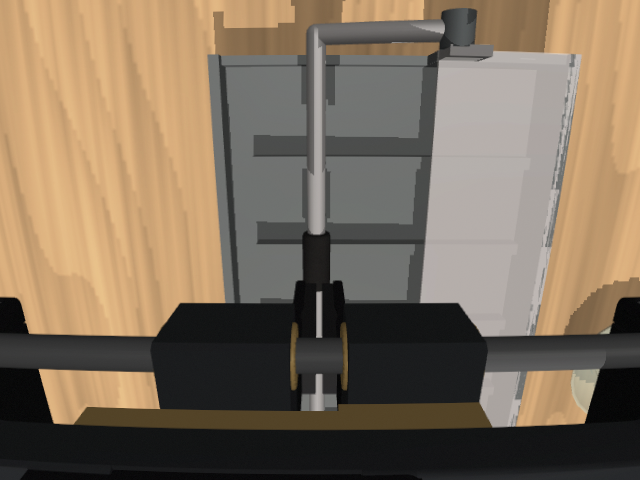

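Request:
carry_out(dp=[[0,0,0.06],[0,0,0.05],[0,0,0.01],[0,0,0]], rotation=[[0,0,0],[0,0,0],[0,0,0],[0,0,0]])

```text
clock: 51.2
tcp_pos: [574.6, 23.6, 59.6]
orientation: [[1.0, 0.015, -0.003], [0.015, -1.0, -0.0], [-0.003, 0.0, -1.0]]
wrist_force: [0.2, 0.0, 0.8]
finger_gap: 0.5
```

Request:
carry_out(dp=[[0,0,0.005],[0,0,0.005],[0,0,0]], rotation=[[0,0,0],[0,0,0],[0,0,0]])

```text
clock: 51.5
tcp_pos: [575.3, 23.7, 56.4]
orientation: [[1.0, 0.015, -0.001], [0.015, -1.0, 0.0], [-0.001, -0.0, -1.0]]
wrist_force: [0.5, -0.1, 0.2]
finger_gap: 0.7
```

Request:
carry_out(dp=[[0,0,0.005],[0,0,0],[0,0,0]], rotation=[[0,0,0],[0,0,0],[0,0,0]])

```text
clock: 51.8
tcp_pos: [575.6, 23.7, 55.2]
orientation: [[1.0, 0.015, -0.001], [0.015, -1.0, 0.001], [-0.001, -0.001, -1.0]]
wrist_force: [-3.0, -0.4, 12.1]
finger_gap: 0.1
```

Request:
carry_out(dp=[[0,0,0.006],[0,0,0],[0,0,0]], rotation=[[0,0,0],[0,0,0],[0,0,0]])

```text
clock: 52.1
tcp_pos: [575.7, 23.7, 54.7]
orientation: [[1.0, 0.015, -0.001], [0.015, -1.0, 0.002], [-0.001, -0.002, -1.0]]
wrist_force: [-13.5, -0.5, 35.2]
finger_gap: 0.4
```

Request:
carry_out(dp=[[0,0,-0.03],[0,0,-0.08],[0,0,-0.1],[0,0,-0.1],[0,0,-0.1],[-0.1,0,-0.05],[-0.1,0,0],[0,0,0],[0,0,0]], rotation=[[0,0,0],[0,0,0],[0,0,0],[0,0,0],[0,0,0],[0,0,0],[0,0,0],[0,0,0],[0,0,0]])

```text
clock: 53.0
tcp_pos: [494.9, 22.8, 236.2]
orientation: [[1.0, 0.016, -0.001], [0.016, -1.0, 0.002], [-0.001, -0.002, -1.0]]
wrist_force: [1.5, 0.1, 0.5]
finger_gap: 0.3
```

```bash
python3 snap.py H scene,side,wrist
```

```text
53.1 [495.8  22.6 235.8] [[1.0, 0.015, -0.001], [0.015, -1.0, 0.0], [-0.001, -0.0, -1.0]] 0.564383755057473 [0.1 0.  0.5] [-0.73  0.03  0.61  1.83 -0.02  1.29 -0.1 ]
```

View pics/H_scene.png

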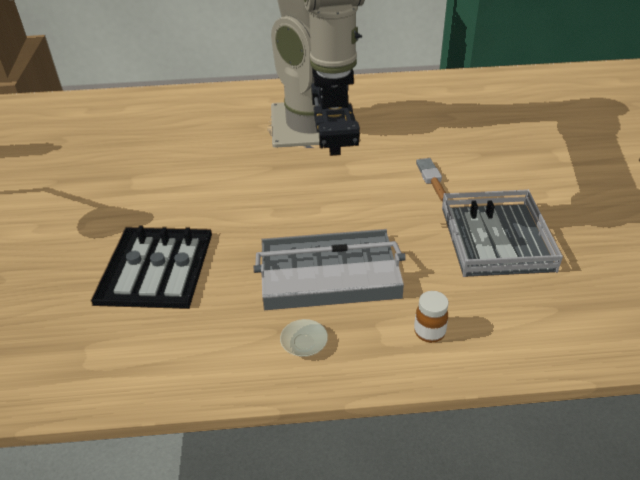

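View pics/H_side.png

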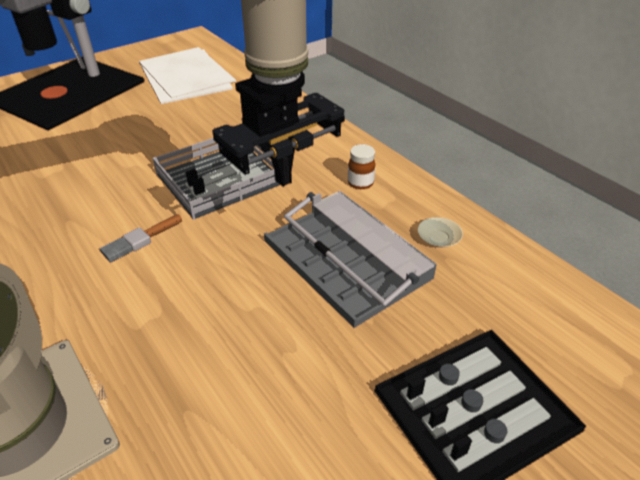

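View pics/H_wrist.png

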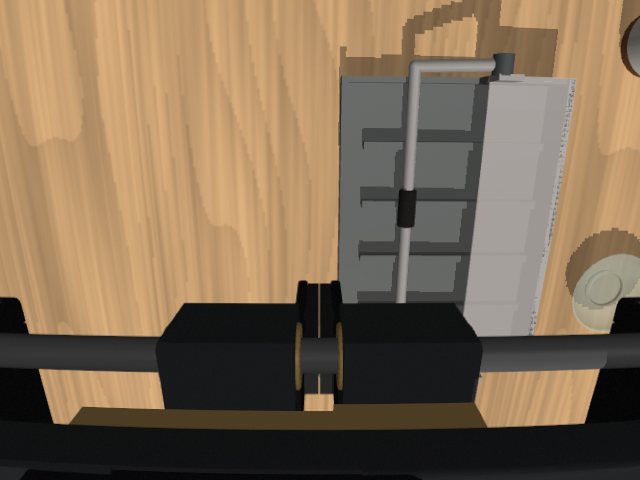

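```bash
python3 -c "
import cv2,numpy as np
f=lambda a:cv2.resize(a,(400,300),interpolation=cv2.INTER_CUBIC)
a=cv2.imread('pics/H_scene.png');b=cv2.imread('pics/C_scene.png');c=cv2.imread('pics/H_side.png');d=cv2.imread('pics/C_side.png')
cv2.imwrite('pics/H3.png',np.vstack([np.hstack([f(x[185:285,435:568]) for x in (b,a)]),np.hstack([f(x[120:225,145:285]) for x in (d,c)])]))"
```

```text
(no output)
```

View pics/H3.png

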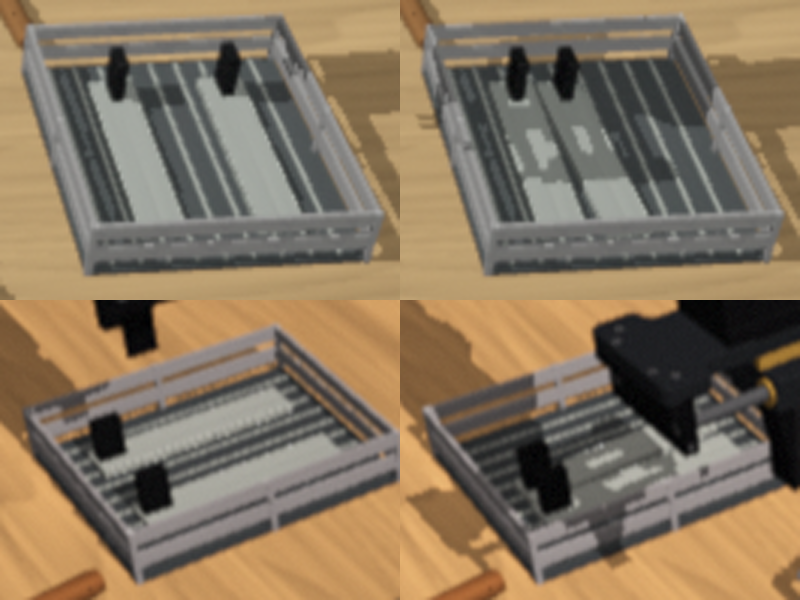

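Request:
carry_out(dp=[[0,-0.05,-0.02],[0,-0.09,-0.02],[0,-0.1,-0.02],[0,-0.1,0],[0,-0.1,0],[0,-0.1,0],[0,-0.1,0],[0,-0.1,0],[0,-0.1,0],[0,-0.1,0],[0,0,0],[0,0,0],[0,0,0]], rotation=[[0,0,0],[0,0,0],[0,0,0],[0,0,0],[0,0,0],[0,0,0],[0,0,0],[0,0,0],[0,0,0],[0,0,0],[0,0,0],[0,0,0],[0,0,0]])

```text
clock: 54.45
tcp_pos: [490.5, 397.4, 259.0]
orientation: [[1.0, 0.013, -0.002], [0.013, -1.0, -0.001], [-0.002, 0.001, -1.0]]
wrist_force: [0.5, -0.1, 0.8]
finger_gap: 0.3
```

```bash
python3 snap.py I wrist,scene
```

```text
54.5 [490.6 397.2 259.4] [[1.0, 0.013, -0.002], [0.013, -1.0, -0.001], [-0.002, 0.001, -1.0]] 0.035838655848168206 [ 0.2 -0.5 -0.2] [-1.04  0.35  0.37  1.43 -0.13  1.39 -0.65]
```

View pics/I_wrist.png

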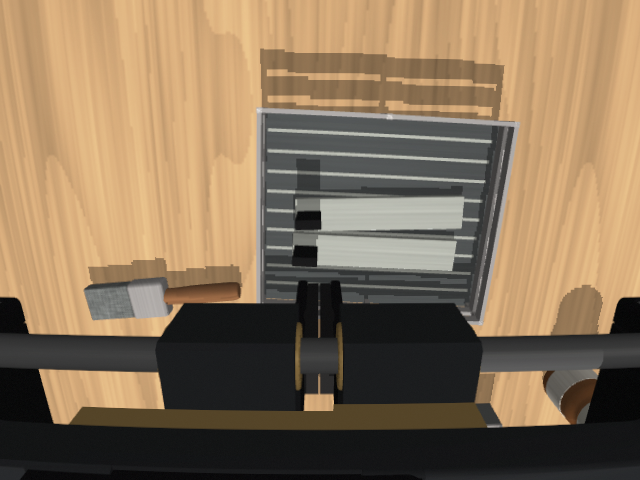

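```bash
python3 -c "
import cv2
a=cv2.imread('pics/I_wrist.png');cv2.imwrite('pics/I2.png',cv2.resize(a[180:285,280:480],(800,420),interpolation=cv2.INTER_CUBIC))
from workcell import env
from h import *
import pickle
c=env.calibration('wrist');o=pickle.load(open('pics/I_wrist.pkl','rb'))
f=lambda p,z:onz(c,p,z,o).round(1)
for p in [(463,196),(462,228),(456,241),(453,270),(318,232),(318,266)]: print(p,f(p,13))
"
```

```text
(463, 196) [633.9 401.5  13. ]
(462, 228) [636.7 368.3  13. ]
(456, 241) [632.1 354.2  13. ]
(453, 270) [632.7 322.   13. ]
(318, 232) [489.6 362.   13. ]
(318, 266) [490.1 324.9  13. ]
```

View pics/I2.png

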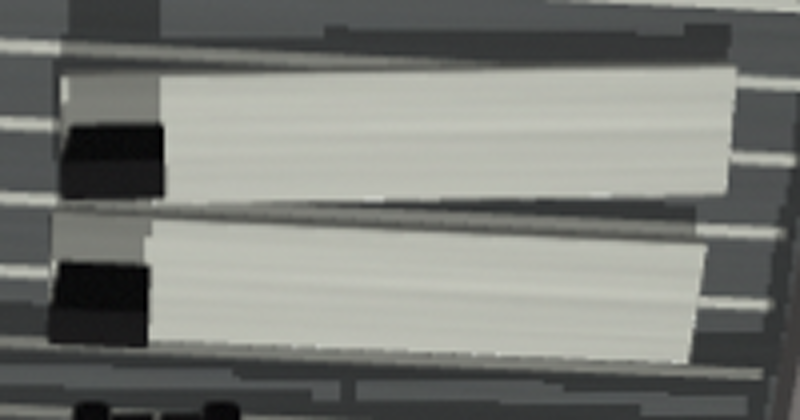

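```bash
python3 -c "
import cv2,numpy as np
a=cv2.imread('pics/a_side.png').astype(int);b=cv2.imread('pics/H_side.png').astype(int)
s=cv2.imread('pics/a_scene.png').astype(int);t=cv2.imread('pics/I_scene.png').astype(int);t2=cv2.imread('pics/H_scene.png').astype(int)
for n,i,j,(x0,y0,x1,y1) in [('jar',s,t2,(412,290,450,342)),('dish',s,t2,(280,315,328,358)),('brush',s,t2,(416,157,444,200)),('brush side',a,b,(99,212,185,262)),('dish side',a,b,(418,218,462,246)),('jar side',a,b,(348,145,375,190))]:
  print(n,np.abs(i-j)[y0:y1,x0:x1].mean().round(2))
from workcell import env
o=env.get_obs();print(o['clock'],o['tcp_pos'],o['wrist_force'])
env.job_done()
"
```

```text
jar 0.65
dish 0.59
brush 0.64
brush side 9.48
dish side 10.04
jar side 8.95
54.55 [490.4618349  397.18947914 259.61778284] [-0.13529907 -0.49983647  0.02074331]
the job is handed in; nothing more can be done
```

The job is done and handed in at 54.6 s of robot time. I swung the bail back to its stop and took all five carriers out. The three loaded ones went into the black tray and the two bare ones into the basket. Then I swung the bail down again.

**Last checks:**
- **Bail:** it was against its stop both ways. When down, the sleeve top met the shut fingers at about z = 38 mm, as it should, with a firm stop at 35 N.
- **Cassette:** it looks empty in the last wrist picture.
- **Tray:** all three carriers lie flat and apart, tabs up.
- **Basket:** one carrier had shifted about 45 mm towards the other by the last look, most likely the knock the task warned of. From above, both still lie flat and tab up with a narrow gap, so I left them.
- **Arm:** it ended clear of everything.

**One check that disagreed:** I compared pictures from before and after for the jar, dish and brush. The scene camera showed no change (mean difference about 0.6). The side camera gave a similar difference of about 9 to 10 at all three. I did not look into the cause before handing in. All three looked to be in the same places in the side pictures, so I suspect a change of brightness.

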